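Press the brass medallions into a sled of key-fob blanks

ROBOT

A 6-joint arm with a two-finger parallel gripper is mounted at the origin on the work surface. World frame = base frame: x ahead of the robot, y to its left, z up, the work surface at z = 0. Lengths are in m, angles in rad, forces in N, time in s.
With the tool pointing down it reaches from about 0.275 to 0.875 m from the base axis. Payload 12.5 kg.
Tool frame: the origin (TCP) lies at the very end of the fingers, on their centre line; the grasp point (between the pads) lies 19 mm behind it; z points along the fingers, y is the line along which they close (so a half turn about z gives the same grasp; the last joint's range is limited). The gripper opens to 85 mm and grips with 20 to 120 N. Pads are 22 mm wide; open, the fingers measure 114 mm over their backs; the gripper's body (76 mm by 85 mm) begins 54 mm behind the grasp point. The pads swing forward as they close: fully open they stand 13 mm farther back than shut.
Start: joints at [-0.085, 0.351, 1.652, -0, 1.139, -0.085], TCP at [0.55, 0, 0.231] pointing down, gripper open.
Joint ranges: [-2.75, 2.75], [-0.79, 2.1], [0.01, 2.65], [-1.57, 4.71], [0.07, 3.14], [-2.87, 2.87]. Speed limits (rad/s): [2.22, 2.22, 2.79, 3.14, 3.14, 3.14].

INTERFACE

Orientations are given as a 3x3 rotation matrix whose columns are the frame's x, y, z axes.
In Python, from station import robot gives the robot as it stands.
- The arm moves only by the tool apply_moves, never from a script. Its argument "rows" is a list of rows, each an object with "grip": the finger opening in m, from 0 to 0.0854; "travel": the shift along the tool's x, y, z in m, a list of three; "rotation": the turn, a rotation vector about the tool's x, y, z in rad, a list of three. A call has 1 to 8 rows; each row shifts and turns the commanded pose from where the row before left it, along the tool's axes as they then stand; what a row does not reach is not made up. A row lasts 1/8 s, in which the tool goes at most 62.5 mm and 10.7 degrees, less where a joint would pass 70% of its speed; a pose out of reach is approached as far as the arm can. A call is refused whole if a number of a shift passes 0.0625 or a number of a turn 0.188, either way. A call with a gripper value outside its range is refused whole. The fingers move at their own pace and stop on an object; "force" is the grip in N (left out, the last holds). Time passes only in rows, so rows that do not move let the fingers close. It gives the time, the measured TCP pose, the force, the opening and the grip force at its end, in the units of the state.
- robot.state(): the state, without advancing time (a new reading comes with each control period).
- robot.camera(name): name is "scene" or "side" or "wrist"; returns (picture, depth): 420x560x3 uint8, blue, green, red; 420x560 float32, m along the optical axis (not along the pixel's ray), 0 where there is no reading.
- robot.camera_params(name): a dict with "mtx" (3x3 intrinsics, pixels), "pose" (4x4, takes a point from camera to world coordinates); the wrist camera has in their place "T_tool_cam" (4x4, takes a point from camera to tool coordinates, whose origin is the TCP and whose axes are the flange's). Camera axes: x right, y down, z forward; pixel columns grow to the right and rows downward; lengths in m; the calibration is good to about 2 mm. The wrist camera is an equidistant fisheye: a pixel r from the principal point sees the ray r / f radians off the axis. A picture is of the moment at which its call begins: read the wrist's pose just before it. camera_params takes no time and is no camera call.
- robot.sign_off(): hands the job in; it is judged then, once.
The state is a dict: "t": time; "joint_pos": joint angles; "qvel": joint speeds; "tau": joint torques, N m; "position": TCP position; "tool_rot": TCP orientation; "contact_force": force on the tool from outside, world axes, zero at the start; "torque": the same for the moment, N m; "grip_width": opening from 0.0 (shut) to 1.0 (fully open); "finger_force": force on a finger pad.
Only numpy, scipy, OpenCV 4.12 (cv2) and the standard library are available. Lean on these libraries where they do the work, as an engineer would, in place of code of your own. Each camera call takes 0.05 s, during which the arm holds its last target. There are 200 camera calls.

TASK

Put every key-fob blank on the bench into its own pocket of the wooden sled, brass up, while the sled is still out on the infeed. Then take the push stick and, with the stick and not your hand, feed the sled along the fence, kept flat against it, under the press until it is fully home against the end stop; press the yellow plunger right down to its stop and let it spring back up. Finish with the push stick laid flat back lengthwise on its leather mat, the loaded sled still home, and the other things on the bench left where they are.

Things in the scene. Friction and masses are not known exactly. Their poses are not given: they have to be found in the camera images.
- press: Fixed bench press. Origin: centre of its underside, on the bench; feed direction is its +y. Aluminium bed x -60 to +50, y -240 to +240, top at z 12; infeed is the -y half. Green head arm over the bed: x -19 to +25, y +85 to +240, z 92 to 122. A sled flush with fence and end stop has its origin at press x +3, y +93.5, z 12.
- fence_face (a point): On the guiding face (looking to the press's -x) of the low wooden fence along the whole bed: press x +35, y 0, z 20. Fence top at z 28. Axes as the press's.
- end_stop (a point): Centre of the end stop at press x +3, y +190, z 22: the face, looking to -y, of the green column (press x -55 to +45, y +190 to +240, up to z 120).
- platen (a point): Centre of the underside of the steel platen, 50 (x) by 165 (y) by 12, that hangs on the plunger under the head: press x +3, y +104.5, z 70 when up and z 50 when fully pressed (2 to 3 above properly seated fobs). Moves with the plunger.
- plunger (a joint): Spring plunger of the press, reading 0 when up, 0.020 m when pressed down to its stop; about 5 N to start it, 12 N at the stop; springs back when let go.
- plunger_top (a point): Centre of the top face of the plunger's round yellow palm head, 52 in diameter, 172 above the bench when up; the head is 20 thick and is pressed straight down. It moves with the plunger.
- sled: Loose pale wooden sled, 64 (x) by 193 (y) by 20 high, 0.35 kg, on the infeed of the press bed, +y end leading. Origin: centre of its underside. Five pockets in a row along y, each 41 (x) by 27 (y), 8 deep, walls 6 between. Its trailing (-y) end has an open feed notch 32 wide (x -16 to +16) between two prongs 22 long, its flat end wall at y -74.5, for the push stick's tip.
- pocket1 (a point): Centre of the floor of pocket 1 of the sled (the leading one; pitch 33); axes as the sled's.
- pocket2 (a point): Centre of the floor of pocket 2 of the sled (counted from the leading end; pitch 33); axes as the sled's.
- pocket3 (a point): Centre of the floor of pocket 3 of the sled (counted from the leading end; pitch 33); axes as the sled's.
- pocket4 (a point): Centre of the floor of pocket 4 of the sled (counted from the leading end; pitch 33); axes as the sled's.
- pocket5 (a point): Centre of the floor of pocket 5 of the sled (counted from the leading end; pitch 33); axes as the sled's.
- fob1: Dark wooden key-fob blank, 36 (x) by 22 (y) by 23 high, brass medallion on top (1 proud, 18 in diameter), 35 g. Origin: centre of its underside. Starts upright on the bench; may be absent (three to five are present). Fits any pocket, long side across the sled (fob x along sled x, either way round), and then stands 15 above the sled.
- fob2: Dark wooden key-fob blank, 36 (x) by 22 (y) by 23 high, brass medallion on top (1 proud, 18 in diameter), 35 g. Origin: centre of its underside. Starts upright on the bench; may be absent (three to five are present). Fits any pocket, long side across the sled (fob x along sled x, either way round), and then stands 15 above the sled.
- fob3: Dark wooden key-fob blank, 36 (x) by 22 (y) by 23 high, brass medallion on top (1 proud, 18 in diameter), 35 g. Origin: centre of its underside. Starts upright on the bench; may be absent (three to five are present). Fits any pocket, long side across the sled (fob x along sled x, either way round), and then stands 15 above the sled.
- fob4: Dark wooden key-fob blank, 36 (x) by 22 (y) by 23 high, brass medallion on top (1 proud, 18 in diameter), 35 g. Origin: centre of its underside. Starts upright on the bench; may be absent (three to five are present). Fits any pocket, long side across the sled (fob x along sled x, either way round), and then stands 15 above the sled.
- fob5: Dark wooden key-fob blank, 36 (x) by 22 (y) by 23 high, brass medallion on top (1 proud, 18 in diameter), 35 g. Origin: centre of its underside. Starts upright on the bench; may be absent (three to five are present). Fits any pocket, long side across the sled (fob x along sled x, either way round), and then stands 15 above the sled.
- stick: Loose wooden push stick lying flat, 200 long (y), 16 high: a base 50 wide (x) from y -100 to +50, then a red nose 24 wide to its flat square tip at y +100. An upright grip fin 16 thick (x), 44 long (y), z 16 to 56, stands over the origin. Origin: on the underside, midway along the length. 0.13 kg.
- stick_tip (a point): Centre of the stick's flat tip face (stick x 0, y +100, z 8); axes as the stick's.
- mat: Fixed brown leather mat, 90 (x) by 260 (y) by 3 thick, where the push stick lies along y (either way round). Origin: centre of its underside, on the bench.
- glue_jar: Bystander: small glass glue jar with yellow cap, 48 in diameter, 50 high; origin centre of underside.
- mallet: Bystander: hammer lying on the bench; origin centre of its underside.
- tape: Bystander: white roll of tape lying flat, 90 in diameter, 18 high; origin centre of underside.
- dye: Bystander: dark dye jar with black cap, 60 in diameter, 75 high; origin centre of underside.

How it is judged:
On the way, in this order (a step that is already met when the one before it is completed fails the run):
1. every fob present stands in a pocket of the sled, which is still on the infeed ((horizontal distance between fob1 and pocket1 below 0.005 m or horizontal distance between fob1 and pocket2 below 0.005 m or horizontal distance between fob1 and pocket3 below 0.005 m or horizontal distance between fob1 and pocket4 below 0.005 m or horizontal distance between fob1 and pocket5 below 0.005 m) and z of fob1 in the frame of sled between 0.009 and 0.0145 m and angle between each of fob1, fob2, fob3, fob4, fob5's own z axis and vertical below 0.15 rad and (horizontal distance between fob2 and pocket1 below 0.005 m or horizontal distance between fob2 and pocket2 below 0.005 m or horizontal distance between fob2 and pocket3 below 0.005 m or horizontal distance between fob2 and pocket4 below 0.005 m or horizontal distance between fob2 and pocket5 below 0.005 m) and z of fob2 in the frame of sled between 0.009 and 0.0145 m and (horizontal distance between fob3 and pocket1 below 0.005 m or horizontal distance between fob3 and pocket2 below 0.005 m or horizontal distance between fob3 and pocket3 below 0.005 m or horizontal distance between fob3 and pocket4 below 0.005 m or horizontal distance between fob3 and pocket5 below 0.005 m) and z of fob3 in the frame of sled between 0.009 and 0.0145 m and (horizontal distance between fob4 and pocket1 below 0.005 m or horizontal distance between fob4 and pocket2 below 0.005 m or horizontal distance between fob4 and pocket3 below 0.005 m or horizontal distance between fob4 and pocket4 below 0.005 m or horizontal distance between fob4 and pocket5 below 0.005 m) and z of fob4 in the frame of sled between 0.009 and 0.0145 m and (horizontal distance between fob5 and pocket1 below 0.005 m or horizontal distance between fob5 and pocket2 below 0.005 m or horizontal distance between fob5 and pocket3 below 0.005 m or horizontal distance between fob5 and pocket4 below 0.005 m or horizontal distance between fob5 and pocket5 below 0.005 m) and z of fob5 in the frame of sled between 0.009 and 0.0145 m and y of sled in the frame of press below -0.06 m), for 0.2 s.
2. the sled is on its way in, pushed by the stick, flat against the fence (within 4 mm and 0.06 rad) (x of sled in the frame of press above -0.001 m and angle between the y axis of sled and the y axis of press, either way round below 0.06 rad and y of sled in the frame of press between -0.03 and 0.07 m and contact force between stick and sled above 0.2 N), for 0.1 s.
3. the loaded sled is home: within 3.5 mm of the end stop, within 3 mm of the fence, square ((horizontal distance between fob1 and pocket1 below 0.005 m or horizontal distance between fob1 and pocket2 below 0.005 m or horizontal distance between fob1 and pocket3 below 0.005 m or horizontal distance between fob1 and pocket4 below 0.005 m or horizontal distance between fob1 and pocket5 below 0.005 m) and z of fob1 in the frame of sled between 0.009 and 0.0145 m and angle between each of fob1, fob2, fob3, fob4, fob5's own z axis and vertical below 0.15 rad and (horizontal distance between fob2 and pocket1 below 0.005 m or horizontal distance between fob2 and pocket2 below 0.005 m or horizontal distance between fob2 and pocket3 below 0.005 m or horizontal distance between fob2 and pocket4 below 0.005 m or horizontal distance between fob2 and pocket5 below 0.005 m) and z of fob2 in the frame of sled between 0.009 and 0.0145 m and (horizontal distance between fob3 and pocket1 below 0.005 m or horizontal distance between fob3 and pocket2 below 0.005 m or horizontal distance between fob3 and pocket3 below 0.005 m or horizontal distance between fob3 and pocket4 below 0.005 m or horizontal distance between fob3 and pocket5 below 0.005 m) and z of fob3 in the frame of sled between 0.009 and 0.0145 m and (horizontal distance between fob4 and pocket1 below 0.005 m or horizontal distance between fob4 and pocket2 below 0.005 m or horizontal distance between fob4 and pocket3 below 0.005 m or horizontal distance between fob4 and pocket4 below 0.005 m or horizontal distance between fob4 and pocket5 below 0.005 m) and z of fob4 in the frame of sled between 0.009 and 0.0145 m and (horizontal distance between fob5 and pocket1 below 0.005 m or horizontal distance between fob5 and pocket2 below 0.005 m or horizontal distance between fob5 and pocket3 below 0.005 m or horizontal distance between fob5 and pocket4 below 0.005 m or horizontal distance between fob5 and pocket5 below 0.005 m) and z of fob5 in the frame of sled between 0.009 and 0.0145 m and x of sled in the frame of press above 0 m and angle between the y axis of sled and the y axis of press, either way round below 0.035 rad and y of sled in the frame of press above 0.09 m and z of sled in the frame of press below 0.0145 m), for 0.2 s.
4. the plunger is pressed down to its stop over the loaded sled (at least 18 of 20 mm) (all of step 3 and value of joint plunger above 0.018 m), for 0.2 s.
At the end, for the whole second after the job is handed in: Every fob present is down in a pocket (5 mm), upright; sled within 3.5 mm of the stop, 3 mm of the fence, 0.035 rad of square; plunger back up (under 3 mm); push stick flat and still on its mat, within 35 mm (across) and 40 mm (along) of its middle; 0.35 rad (all of step 3 and x of stick in the frame of mat between -0.035 and 0.035 m and y of stick in the frame of mat between -0.04 and 0.04 m and z of stick in the frame of mat below 0.007 m and angle between stick's own z axis and vertical below 0.1 rad and angle between the y axis of stick and the y axis of mat, either way round below 0.35 rad and value of joint plunger below 0.003 m and linear speed of each of stick, sled below 0.02 m/s); the robot touches nothing.
It fails at once if the hand touches the sled (over 3 N) once it has left the infeed (y of sled in the frame of press above -0.05 m and contact force between the fingers and sled above 3 N).
It fails at once if the glue_jar is moved by more than 30 mm (distance of glue_jar from where it was at the start of the episode above 0.03 m).
It fails at once if the mallet is moved by more than 30 mm (distance of mallet from where it was at the start of the episode above 0.03 m).
It fails at once if the tape is moved by more than 30 mm (distance of tape from where it was at the start of the episode above 0.03 m).
It fails at once if the dye is moved by more than 30 mm (distance of dye from where it was at the start of the episode above 0.03 m).
Of fob1, fob2, fob3, fob4, fob5 only 3 to 5 are there at a start; the rules pass over those that are not, and their reading is None.
At some moment in a run one of fob1, fob2, fob3, fob4, fob5, stick may be knocked a few centimetres aside while the robot is not near it.
Once in a run the grip may slacken for a moment while it holds something.
It also fails if it takes over 210 s, if anything falls off the work surface, if the arm or the gripper's body presses on something with over 40 N, if the wrist force passes 120 N, or if a joint passes its speed limit or range.

## Working session

There is one attempt and no reset: what is moved stays moved. The work goes in short steps, Python scripts to look and compute and a tool call to move; the robot and the scene stay as the last step left them, time stands still between calls to the robot, and variables do not carry over. Pictures are saved under pics/ and viewed, at most 14 in all, crops included, and the job is handed in when it is done.

Besides the shell and the picture viewer there is one more tool, called after "Emit:" in YAML: its name, and indented under it one key for each argument. apply_moves: Moves the arm, as the interface text tells. Its arguments: {"type":"object","properties":{"rows":{"type":"array"},"force":{"type":"number"}},"required":["rows"]}

```bash
ls; mkdir -p pics; python3 - <<'E'
from station import robot
import cv2,numpy as np
s=robot.state();print({k:np.round(v,3).tolist() for k,v in s.items()})
for n in("scene","side","wrist"):
    p,d=robot.camera(n);cv2.imwrite(f"pics/{n}0.png",p);np.save(f"pics/{n}0.npy",d)
    print(n,{k:np.round(v,3).tolist() if not isinstance(v,str) else v for k,v in robot.camera_params(n).items()}, (d>0).mean())
E
```

```text
pics
{'t': 0.0, 'joint_pos': [-0.085, 0.351, 1.652, -0.0, 1.139, -0.085], 'qvel': [-0.0, -0.002, 0.0, -0.0, 0.001, -0.0], 'tau': [0.001, -50.611, -29.141, 0.0, 0.005, 0.0], 'position': [0.55, 0.0, 0.231], 'tool_rot': [[-0.0, 1.0, -0.001], [1.0, 0.0, 0.0], [0.0, -0.001, -1.0]], 'contact_force': [0.326, 1.278, 0.098], 'torque': [0.002, -0.043, -0.007], 'finger_force': 0.0, 'grip_width': 1.002}
scene {'mtx': [[383.844, 0.0, 280.89], [0.0, 383.844, 211.737], [0.0, 0.0, 1.0]], 'pose': [[-0.732, 0.478, -0.485, 0.961], [0.681, 0.516, -0.52, 0.506], [0.002, -0.711, -0.704, 0.677], [0.0, 0.0, 0.0, 1.0]]} 0.9961181972789116
side {'mtx': [[520.559, 0.0, 268.174], [0.0, 520.559, 207.639], [0.0, 0.0, 1.0]], 'pose': [[-0.844, -0.368, 0.389, 0.178], [-0.536, 0.597, -0.598, 0.74], [-0.012, -0.713, -0.701, 0.836], [0.0, 0.0, 0.0, 1.0]]} 0.9963477891156463
wrist {'mtx': [[325.192, 0.0, 279.91], [0.0, 325.192, 211.053], [0.0, 0.0, 1.0]], 'T_tool_cam': [[0.002, -0.96, -0.279, 0.07], [1.0, 0.002, 0.0, -0.001], [0.0, -0.279, 0.96, -0.143], [0.0, 0.0, 0.0, 1.0]]} 0.9912202380952381
```

View pics/scene0.png

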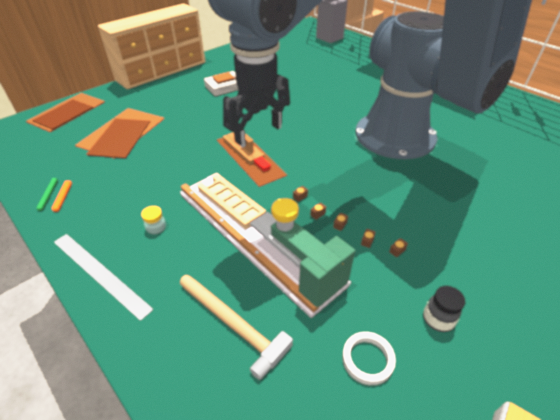

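View pics/side0.png

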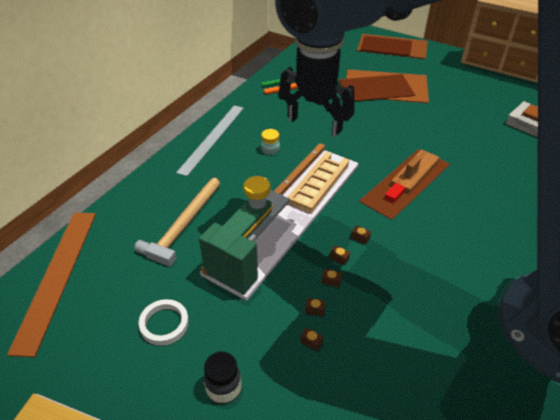

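View pics/wrist0.png

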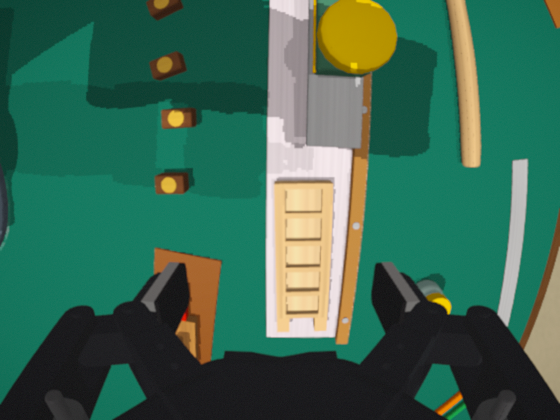

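The scene holds five fobs in a row between the press and the robot: wrist pixels (160,5), (168,65), (178,118), (171,184), plus a fifth further up. The sled is at (303,250) and the stick on its mat is lower left at about (185,320). The press feeds toward world +y, with the fence on the +x side. The mallet, tape, dye and jar are well clear.

```bash
cat > h.py <<'E'
from station import robot
import cv2,numpy as np
def pts(n,p=None,d=None):
    """picture, world point per pixel (from depth), tool-frame pose"""
    s=robot.state();c=robot.camera_params(n)
    if p is None:p,d=robot.camera(n)
    v,u=np.mgrid[:420,:560].astype(float);K=c["mtx"]
    a=(u-K[0,2])/K[0,0];b=(v-K[1,2])/K[1,1]
    if n=="wrist":
        r=np.hypot(a,b)+1e-9;k=np.tan(np.minimum(r,1.5))/r;a,b=a*k,b*k
        T=np.eye(4);T[:3,:3]=s["tool_rot"];T[:3,3]=s["position"];T=T@c["T_tool_cam"]
    else:T=c["pose"]
    X=np.stack([a*d,b*d,d],-1)@T[:3,:3].T+T[:3,3]
    X[d<=0]=np.nan
    return p,X,T
def ray(n,uv,z,T):
    """cast pixels onto plane z"""
    K=robot.camera_params(n)["mtx"];uv=np.atleast_2d(np.asarray(uv,float))
    a=(uv[:,0]-K[0,2])/K[0,0];b=(uv[:,1]-K[1,2])/K[1,1]
    if n=="wrist":
        r=np.hypot(a,b)+1e-9;k=np.tan(r)/r;a,b=a*k,b*k
    D=np.stack([a,b,a*0+1],-1)@T[:3,:3].T
    return T[:3,3]+D*((z-T[2,3])/D[:,2])[:,None]
def brass(n,p,T,z=.024,amin=20):
    """brass medallion centres on plane z"""
    h=cv2.cvtColor(p,cv2.COLOR_BGR2HSV)
    m=cv2.inRange(h,(15,140,110),(32,255,255))
    k,_,st,ce=cv2.connectedComponentsWithStats(m)
    return [(np.round(ce[i],1),st[i,4],np.round(ray(n,ce[i],z,T)[0],4)) for i in range(1,k) if st[i,4]>=amin]
def rect(m,X):
    """largest component of mask m -> min-area rect of its xy points: centre,size,long-axis angle deg"""
    q=X[m][:,:2].astype(np.float32);(c,s,a)=cv2.minAreaRect(q)
    if s[0]<s[1]:s=s[::-1];a+=90
    return np.round(c,4),np.round(s,4),round((a+90)%180-90,1),np.nanmedian(X[m][:,2]).round(4)
def comps(m,X,amin=60):
    k,l,st,ce=cv2.connectedComponentsWithStats(m.astype(np.uint8))
    return [(np.round(ce[i]),st[i,4])+rect((l==i),X) for i in range(1,k) if st[i,4]>=amin]
E
python3 - <<'E'
from h import *
for n in("scene","side","wrist"):
    p=cv2.imread(f"pics/{n}0.png");d=np.load(f"pics/{n}0.npy");p,X,T=pts(n,p,d)
    print(n)
    Z=X[...,2]
    ws=(X[...,0]>.25)&(X[...,0]<.85)&(abs(X[...,1])<.5)
    print("bench",np.nanmedian(Z[ws&(Z<.01)]),np.nanstd(Z[ws&(Z<.008)]))
    for b in brass(n,p,T):print(b)
    for c in comps(ws&(Z>.012)&(Z<.04),X):print("c",*c)
E
```

```text
scene
bench 0.0016460705898599937 0.0013036886003145952
(array([186.5,  29. ]), np.int32(36), array([ 0.0099, -1.1601,  0.024 ]))
(array([160.8,  36.5]), np.int32(39), array([ 0.1457, -1.1595,  0.024 ]))
(array([133.4,  44.5]), np.int32(44), array([ 0.2791, -1.16  ,  0.024 ]))
(array([190.5,  54.3]), np.int32(31), array([ 0.1557, -0.9056,  0.024 ]))
(array([166.1,  62.1]), np.int32(34), array([ 0.2692, -0.9077,  0.024 ]))
(array([139.8,  70.9]), np.int32(35), array([ 0.385 , -0.9066,  0.024 ]))
(array([222.2,  75.9]), np.int32(49), array([ 0.1778, -0.6584,  0.024 ]))
(array([139.8, 115.9]), np.int32(204), array([ 0.5456, -0.6083,  0.024 ]))
(array([ 92. , 138.2]), np.int32(135), array([ 0.7126, -0.5898,  0.024 ]))
(array([245.6, 151.2]), np.int32(81), array([ 0.4167, -0.2266,  0.024 ]))
(array([ 60.8, 194.6]), np.int32(161), array([ 0.877 , -0.3997,  0.024 ]))
(array([300.9, 190.5]), np.int32(36), array([0.4206, 0.002 , 0.024 ]))
(array([206. , 208.3]), np.int32(44), array([ 0.6366, -0.1092,  0.024 ]))
(array([284.6, 209.8]), np.int32(501), array([0.4995, 0.025 , 0.024 ]))
(array([31
[... 3549 characters left out ...]
2(240), array([ 0.77  , -0.1598,  0.024 ]))
(array([188., 335.]), np.int32(449), array([ 0.4224, -0.2096,  0.024 ]))
(array([449.9, 404.3]), np.int32(140), array([ 0.8616, -0.4005,  0.024 ]))
c [161.   6.] 428 [0.4149 0.2078] [0.0397 0.0209] -3.3 0.023
c [310. 205.] 21160 [ 0.5908 -0.0042] [0.427  0.1157] 89.1 0.024
c [466.  83.] 3034 [0.7748 0.1302] [0.2097 0.0263] -83.1 0.0236
c [166.  65.] 662 [0.4213 0.1365] [0.0369 0.023 ] 16.4 0.0235
c [178. 118.] 653 [0.4341 0.075 ] [0.0372 0.0227] 0.2 0.0236
c [170. 183.] 612 [4.217e-01 2.000e-04] [0.0366 0.022 ] -1.3 0.0237
c [430. 289.] 238 [ 0.7542 -0.1408] [0.0367 0.0121] -6.6 0.0237
c [188. 333.] 544 [ 0.4169 -0.2153] [0.0854 0.0277] 83.2 0.0198
```

```bash
python3 - <<'E'
from h import *
for n in("scene","side","wrist"):
    p=cv2.imread(f"pics/{n}0.png");d=np.load(f"pics/{n}0.npy");p,X,T=pts(n,p,d)
    x,y,Z=[X[...,i] for i in range(3)]
    h=cv2.cvtColor(p,cv2.COLOR_BGR2HSV)
    box=(x>.5)&(x<.68)&(y>-.26)&(y<.3)
    wood=(h[...,0]>8)&(h[...,0]<30)&(h[...,1]>50)
    print(n)
    # fence top
    f=box&(abs(Z-.028)<.004)&(x>.62)&wood
    for c in comps(f,X,100):print(" fence",*c)
    f=box&(Z>.021)&(Z<.037)&wood&(x<.63)&(y<.02)
    f=cv2.morphologyEx(f.astype(np.uint8),cv2.MORPH_OPEN,np.ones((3,3)))>0
    for c in comps(f,X,100):print(" sled",*c)
    b=box&(Z<.016)&(Z>.007)&(h[...,1]<70)
    for c in comps(b,X,200):print(" bed",*c)
    # fence inner face: per-y edge min x of fence-height points
    q=X[box&(abs(Z-.028)<.003)&(x>.615)]
    L=[]
    for yy in np.arange(-.2,.2,.02):
        s=q[abs(q[:,1]-yy)<.01]
        if len(s)>5:L.append((yy,np.percentile(s[:,0],3),np.percentile(s[:,0],97)))
    L=np.array(L)
    if len(L)>3: print(" fence lines",np.polyfit(L[:,0],L[:,1],1),np.polyfit(L[:,0],L[:,2],1))
    yel=box&(Z>.155)&(Z<.185)
    if yel.sum()>20:print(" yellow",np.nanmedian(X[yel],0),rect(yel,X))
    g=(x<.5)&(Z>.03)&(Z<.065)&(y<-.1)&(x>.3)&(y>-.4)
    for c in comps(g,X,20):print(" fin",*c)
    m=(Z>-.004)&(Z<.009)&(h[...,0]<16)&(h[...,1]>100)&(x>.33)&(x<.5)&(y<-.05)&(y>-.42)
    for c in comps(m,X,200):print(" mat",*c)
p=cv2.imread("pics/wrist0.png");cv2.imwrite("pics/c1.png",cv2.resize(p[130:420,130:400],None,fx=2,fy=2))
E
```

```text
scene
 fence [249. 246.] 1105 [0.6369 0.0231] [0.4792 0.0171] 89.0 0.0294
 sled [231. 201.] 825 [ 0.5755 -0.0906] [0.1861 0.0665] -88.7 0.0316
 bed [255. 239.] 1263 [ 0.6057 -0.0144] [0.4144 0.0711] 82.7 0.0136
 bed [258. 260.] 756 [0.6442 0.0339] [0.4925 0.1115] -78.1 0.0129
 fence lines [0.01739905 0.62904528] [0.01765947 0.64400586]
 yellow [0.60438801 0.13313579 0.17278983] (array([0.6002, 0.1281]), array([0.0497, 0.0497]), 55.4, np.float64(0.1728))
 fin [248. 143.] 101 [ 0.4043 -0.2319] [0.036  0.0159] 79.0 0.0519
 mat [255. 166.] 872 [ 0.4077 -0.221 ] [0.2573 0.0887] 79.4 0.0048
side
 fence [300. 168.] 407 [ 0.635  -0.1079] [0.2156 0.0184] 88.7 0.0278
 sled [317. 182.] 1588 [ 0.5763 -0.093 ] [0.198  0.0663] -89.0 0.0296
 bed [302. 175.] 235 [ 0.6245 -0.1164] [0.199  0.0131] 89.9 0.0121
 bed [285. 233.] 2641 [0.5529 0.0331] [0.4908 0.1131] 79.3 0.0119
 fence lines [0.01690142 0.62942732] [0.01196396 0.64389891]
 yellow [0.59579317 0.1361643  0.17115697] (array([0.5987, 0.1311]), array([0.0517, 0.05  ]), -58.0, np.float64(0.1712))
 fin [413. 165.] 195 [ 0.4033 -0.2322] [0.0466 0.0166] 82.1 0.0532
 mat [399. 190.] 1588 [ 0.4077 -0.2202] [0.2628 0.0904] 79.7 0.0032
wrist
 fence [355. 219.] 3060 [ 0.6351 -0.0467] [0.3434 0.0166] 89.1 0.0286
 sled [349. 227.] 384 [ 0.6283 -0.0491] [0.1299 0.0033] 90.0 0.0281
 sled [303. 251.] 7827 [ 0.5754 -0.094 ] [0.1926 0.0642] -89.0 0.0314
 sled [340. 323.] 181 [ 0.6273 -0.1826] [0.0677 0.005 ] -89.5 0.0285
 bed [299. 155.] 12506 [ 0.581  -0.0031] [0.4261 0.0962] 89.0 0.0126
 fence lines [0.03748261 0.63075518] [0.01723635 0.64306203]
 yellow [0.59637716 0.12565438 0.17225456] (array([0.5981, 0.1268]), array([0.0508, 0.0488]), 4.2, np.float64(0.1723))
 mat [197. 293.] 2958 [ 0.4144 -0.1852] [0.1848 0.0887] 80.2 0.0038
```

View pics/c1.png

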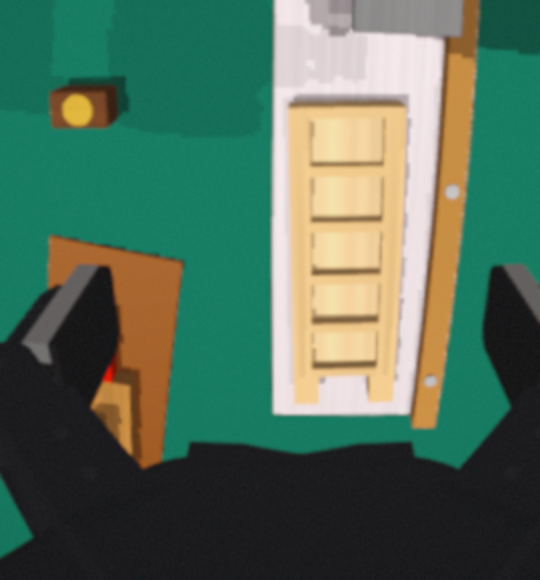

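The crop shows the sled's five empty pockets, with the notch at the near end and a gap of about 20 mm to the fence. The measurements give:
- **Press:** yaw −1°, origin about (0.5947, 0.024).
- **Sled:** centre (0.5756, −0.0935).

I'll square the sled against the fence while it is still on the infeed, then load it.

Emit:
apply_moves:
  rows:
    - {"grip":0,"travel":[-0.024,-0.01,0.043],"rotation":[0,0,0]}
    - {"grip":0,"travel":[-0.024,-0.01,0.043],"rotation":[0,0,0]}
    - {"grip":0,"travel":[-0.024,-0.01,0.043],"rotation":[0,0,0]}
    - {"grip":0,"travel":[-0.024,-0.01,0.043],"rotation":[0,0,0]}
    - {"grip":0,"travel":[0,0,0.019],"rotation":[0,0,0]}
    - {"grip":0,"travel":[0,0,0.019],"rotation":[0,0,0]}
    - {"grip":0,"travel":[0,0,0],"rotation":[0,0,0]}
  force: 40

```text
t: 1.02
position: [0.5091, -0.0958, 0.0202]
tool_rot: [[0.0, 1.0, -0.003], [1.0, -0.0, 0.001], [0.001, -0.003, -1.0]]
contact_force: [0.2, -0.8, 0.2]
grip_width: -0.002
finger_force: 0.0
```

Emit:
apply_moves:
  rows:
    - {"grip":0,"travel":[0,0.01,0],"rotation":[0,0,0]}
    - {"grip":0,"travel":[0,0.008,0],"rotation":[0,0,0]}
    - {"grip":0,"travel":[0,0.006,0],"rotation":[0,0,0]}
    - {"grip":0,"travel":[0,0.005,0],"rotation":[0,0,0]}
    - {"grip":0,"travel":[0,0,0],"rotation":[0,0,0]}

```text
t: 1.65
position: [0.5392, -0.0959, 0.0218]
tool_rot: [[-0.0, 1.0, -0.0], [1.0, 0.0, -0.0], [-0.0, -0.0, -1.0]]
contact_force: [-3.8, -0.1, 4.6]
grip_width: -0.001
finger_force: 2.5
```

Emit:
apply_moves:
  rows:
    - {"grip":0,"travel":[0,0.004,0],"rotation":[0,0,0]}
    - {"grip":0,"travel":[0,0.003,0],"rotation":[0,0,0]}
    - {"grip":0,"travel":[0,0,0],"rotation":[0,0,0]}

```text
t: 2.02
position: [0.546, -0.0959, 0.0217]
tool_rot: [[-0.0, 1.0, -0.001], [1.0, 0.0, 0.0], [0.0, -0.001, -1.0]]
contact_force: [-3.9, 0.6, 5.0]
grip_width: -0.001
finger_force: 3.0
```

```bash
cat >> h.py <<'E'
def sled(n="wrist"):
    p,X,T=pts(n);x,y,Z=[X[...,i] for i in range(3)];h=cv2.cvtColor(p,cv2.COLOR_BGR2HSV)
    wood=(h[...,0]>8)&(h[...,0]<30)&(h[...,1]>50)
    f=(x>.52)&(x<.629)&(y<.22)&(y>-.25)&(Z>.023)&(Z<.037)&wood
    f=cv2.morphologyEx(f.astype(np.uint8),cv2.MORPH_OPEN,np.ones((3,3)))>0
    return p,comps(f,X,300)
E
python3 - <<'E'
from h import *
for n in("side","scene"):
    p,c=sled(n);print(n,c)
E
```

```text
side [(array([305., 185.]), np.int32(937), array([ 0.5927, -0.0693]), array([0.1522, 0.0709]), -88.2, np.float64(0.0304))]
scene [(array([230., 206.]), np.int32(1221), array([ 0.5893, -0.0911]), array([0.1882, 0.0762]), -86.2, np.float64(0.0314))]
```

Emit:
apply_moves:
  rows:
    - {"grip":0,"travel":[0,0.004,0],"rotation":[0,0,0]}
    - {"grip":0,"travel":[0,0,0],"rotation":[0,0,0]}

```text
t: 2.38
position: [0.5488, -0.0954, 0.0216]
tool_rot: [[-0.0, 1.0, -0.004], [1.0, 0.0, 0.001], [0.001, -0.004, -1.0]]
contact_force: [-10.1, 3.7, 9.8]
grip_width: -0.001
finger_force: 6.6
```

Emit:
apply_moves:
  rows:
    - {"grip":0,"travel":[0,0.002,0],"rotation":[0,0,0]}
    - {"grip":0,"travel":[0,0,0],"rotation":[0,0,0]}

```text
t: 2.62
position: [0.5503, -0.0951, 0.0216]
tool_rot: [[-0.0, 1.0, -0.005], [1.0, 0.0, 0.001], [0.001, -0.005, -1.0]]
contact_force: [-13.5, 3.8, 13.7]
grip_width: 0.0
finger_force: 8.2
```

Emit:
apply_moves:
  rows:
    - {"grip":0,"travel":[0,0.001,0],"rotation":[0,0,0]}
    - {"grip":0,"travel":[0,0,0],"rotation":[0,0,0]}

```text
t: 2.88
position: [0.551, -0.095, 0.0216]
tool_rot: [[-0.0, 1.0, -0.005], [1.0, 0.0, 0.002], [0.002, -0.005, -1.0]]
contact_force: [-13.9, 5.3, 13.5]
grip_width: 0.003
finger_force: 9.1
```

Emit:
apply_moves:
  rows:
    - {"grip":0,"travel":[0,-0.02,0],"rotation":[0,0,0]}
    - {"grip":0,"travel":[0.01,-0.02,-0.045],"rotation":[0,0,0]}
    - {"grip":0.06,"travel":[0.02,0,-0.055],"rotation":[0,0,0]}
    - {"grip":0.06,"travel":[0.03,0,-0.05],"rotation":[0,0,0]}
    - {"grip":0.06,"travel":[0.03,0,-0.03],"rotation":[0,0,0]}
    - {"grip":0.06,"travel":[0,0,0],"rotation":[0,0,0]}

```text
t: 3.62
position: [0.5142, -0.0046, 0.2038]
tool_rot: [[-0.002, 1.0, 0.005], [1.0, 0.002, -0.0], [-0.0, 0.005, -1.0]]
contact_force: [-0.6, -0.0, 0.2]
grip_width: 0.702
finger_force: 0.0
```

```bash
cat >> h.py <<'E'
def press(w):
    """world xy -> press frame"""
    a=np.deg2rad(-1.0);v=np.asarray(w[:2])-[.5947,.024]
    return np.round([np.cos(a)*v[0]+np.sin(a)*v[1],-np.sin(a)*v[0]+np.cos(a)*v[1]],4)
def fobs(n,X):
    x,y,Z=[X[...,i] for i in range(3)]
    return [c for c in comps((x>.3)&(x<.52)&(y<.4)&(y>-.1)&(Z>.012)&(Z<.04),X) if c[1]<3000]
E
python3 - <<'E'
from h import *
s=robot.state();print(s["position"])
p,c=sled();cv2.imwrite("pics/w2.png",p)
for k in c:print(*k,press(k[2]))
p,X,T=pts("wrist")
for k in fobs("wrist",X):print(*k)
E
```

```text
[ 0.51423098 -0.00461176  0.2038393 ]
[350. 242.] 6408 [ 0.5953 -0.0937] [0.194  0.0667] 89.0 0.0315 [ 0.0027 -0.1177]
[190.  53.] 781 [0.4215 0.1363] [0.0366 0.0223] 15.7 0.0235
[202. 111.] 765 [0.4343 0.0748] [0.0362 0.0215] 0.2 0.0237
[193. 183.] 770 [4.216e-01 2.000e-04] [0.0365 0.0224] 0.2 0.0236
```

The sled is now flush: press frame (0.0027, −0.1177), yaw −1°. Next is fob A, going into pocket 5.

Emit:
apply_moves:
  rows:
    - {"grip":0.06,"travel":[0.0016,-0.031,0.045],"rotation":[0,0,0]}
    - {"grip":0.06,"travel":[0.0016,-0.031,0.045],"rotation":[0,0,0]}
    - {"grip":0.06,"travel":[0.0016,-0.0306,0.045],"rotation":[0,0,0]}
    - {"grip":0.06,"travel":[0,0,0.02],"rotation":[0,0,0]}
    - {"grip":0.06,"travel":[0,0,0],"rotation":[0,0,0]}
    - {"grip":0.06,"travel":[0,0,0],"rotation":[0,0,0]}

```text
t: 4.47
position: [0.4209, -0.0016, 0.0466]
tool_rot: [[0.0, 1.0, 0.0], [1.0, -0.0, -0.0], [-0.0, 0.0, -1.0]]
contact_force: [0.0, -0.5, 0.4]
grip_width: 0.705
finger_force: 0.0
```

Emit:
apply_moves:
  rows:
    - {"grip":0.06,"travel":[0.0018,0.0005,0.022],"rotation":[0,0,0]}
    - {"grip":0.06,"travel":[0,0,0.0145],"rotation":[0,0,0]}
    - {"grip":0.06,"travel":[0,0,0],"rotation":[0,0,0]}
    - {"grip":0.02,"travel":[0,0,0],"rotation":[0,0,0]}
    - {"grip":0.02,"travel":[0,0,0],"rotation":[0,0,0]}
    - {"grip":0.02,"travel":[0,0,0],"rotation":[0,0,0]}
    - {"grip":0.02,"travel":[0,0,0],"rotation":[0,0,0]}
  force: 40

```text
t: 5.35
position: [0.4213, 0.0006, 0.0106]
tool_rot: [[-0.0, 1.0, 0.001], [1.0, 0.0, -0.0], [-0.0, 0.001, -1.0]]
contact_force: [-0.5, 0.3, 6.4]
grip_width: 0.406
finger_force: 40.0
```

Emit:
apply_moves:
  rows:
    - {"grip":0.02,"travel":[0,0,-0.03],"rotation":[0,0,0]}
    - {"grip":0.02,"travel":[0,0,-0.05],"rotation":[0,0,0]}
    - {"grip":0.02,"travel":[-0.037,0.0434,0],"rotation":[0,0,0]}
    - {"grip":0.02,"travel":[-0.037,0.0434,0],"rotation":[0,0,0]}
    - {"grip":0.02,"travel":[-0.037,0.0434,0],"rotation":[0,0,0]}
    - {"grip":0.02,"travel":[-0.037,0.0434,0],"rotation":[0,0,0.0175]}
    - {"grip":0.02,"travel":[0,0,0],"rotation":[0,0,0]}
    - {"grip":0.02,"travel":[0,0,0.03],"rotation":[0,0,0]}

```text
t: 6.35
position: [0.5954, -0.1477, 0.0613]
tool_rot: [[0.018, 1.0, 0.003], [1.0, -0.018, -0.001], [-0.001, 0.003, -1.0]]
contact_force: [0.1, 1.2, -0.2]
grip_width: 0.411
finger_force: 40.5
```

Emit:
apply_moves:
  rows:
    - {"grip":0.02,"travel":[0,0,0],"rotation":[0,0,0]}
    - {"grip":0.02,"travel":[0,0,0],"rotation":[0,0,0]}

```text
t: 6.6
position: [0.5945, -0.1471, 0.0608]
tool_rot: [[0.017, 1.0, 0.001], [1.0, -0.017, -0.0], [-0.0, 0.001, -1.0]]
contact_force: [-0.8, -0.5, 0.4]
grip_width: 0.41
finger_force: 40.5
```

```bash
python3 - <<'E'
from h import *
for n in("side","scene"):
    p,X,T=pts(n);z=robot.state()["position"][2]+.0145
    for b in brass(n,p,T,z):
        if np.hypot(*(b[2][:2]-[.5944,-.1487]))<.03: print(n,b)
p,_=robot.camera("wrist");cv2.imwrite("pics/w3.png",p)
E
```

```text
scene (array([208.9, 177.4]), np.int32(33), array([ 0.5943, -0.1453,  0.0756]))
```

View pics/w3.png

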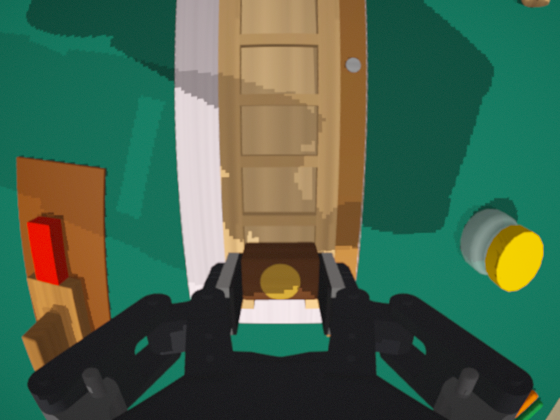

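The fob is held level, with its brass at (279,280), and lines up with the pocket columns (240–318). Lowering it into pocket 5.

Emit:
apply_moves:
  rows:
    - {"grip":0.02,"travel":[-0.0014,0,0.01],"rotation":[0,0,0]}
    - {"grip":0.02,"travel":[0,0,0.01],"rotation":[0,0,0]}
    - {"grip":0.02,"travel":[0,0,0.005],"rotation":[0,0,0]}
    - {"grip":0.02,"travel":[0,0,0],"rotation":[0,0,0]}

```text
t: 7.25
position: [0.5943, -0.1488, 0.0346]
tool_rot: [[0.018, 1.0, -0.001], [1.0, -0.018, 0.0], [0.0, -0.001, -1.0]]
contact_force: [-0.6, 0.8, 4.5]
grip_width: 0.411
finger_force: 41.0
```

Emit:
apply_moves:
  rows:
    - {"grip":0.055,"travel":[0,0,0],"rotation":[0,0,0]}
    - {"grip":0.055,"travel":[0,0,0],"rotation":[0,0,0]}
    - {"grip":0.055,"travel":[0,0,-0.02],"rotation":[0,0,0]}
    - {"grip":0.055,"travel":[0,0,-0.05],"rotation":[0,0,0]}
    - {"grip":0.055,"travel":[0.04,-0.03,-0.03],"rotation":[0,0,-0.0175]}
    - {"grip":0.055,"travel":[0.04,-0.03,-0.03],"rotation":[0,0,0]}
    - {"grip":0.055,"travel":[0.04,-0.03,-0.025],"rotation":[0,0,0]}
    - {"grip":0.055,"travel":[0,0,0],"rotation":[0,0,0]}

```text
t: 8.25
position: [0.5047, -0.0264, 0.193]
tool_rot: [[-0.002, 1.0, 0.004], [1.0, 0.002, -0.0], [-0.0, 0.004, -1.0]]
contact_force: [1.0, -0.5, 0.4]
grip_width: 0.646
finger_force: 0.0
```

```bash
cat >> h.py <<'E'
def look(name,n="wrist"):
    s=robot.state();print("tcp",s["position"].round(4) if hasattr(s["position"],"round") else s["position"],"grip",s["grip_width"])
    p,X,T=pts(n);cv2.imwrite(f"pics/{name}.png",p);x,y,Z=[X[...,i] for i in range(3)]
    h=cv2.cvtColor(p,cv2.COLOR_BGR2HSV);wood=(h[...,0]>8)&(h[...,0]<30)&(h[...,1]>50)
    f=(x>.52)&(x<.629)&(y<.22)&(y>-.25)&(Z>.023)&(Z<.052)&wood
    f=cv2.morphologyEx(f.astype(np.uint8),cv2.MORPH_OPEN,np.ones((3,3)))>0
    for k in comps(f,X,300):print("sled",*k,press(k[2]))
    for k in comps((x>.55)&(x<.63)&(y<.22)&(y>-.25)&(Z>.040)&(Z<.055),X,100):print("seated?",*k)
    for k in fobs(n,X):print("fob",*k)
E
python3 -c "
from h import *
look('w4')"
```

```text
tcp [ 0.5047 -0.0264  0.193 ] grip 0.6462788635259294
sled [367. 223.] 7006 [ 0.5957 -0.0921] [0.1967 0.0677] 89.1 0.0315 [ 0.003  -0.1161]
fob [196.  30.] 829 [0.421  0.1365] [0.0371 0.0231] 15.9 0.0234
fob [208.  89.] 846 [0.4339 0.0747] [0.0369 0.022 ] 0.2 0.0236
```

Emit:
apply_moves:
  rows:
    - {"grip":0.055,"travel":[0.0253,-0.0177,0.0366],"rotation":[0,0,0]}
    - {"grip":0.055,"travel":[0.0253,-0.0177,0.0366],"rotation":[0,0,0]}
    - {"grip":0.055,"travel":[0.0253,-0.0177,0.0366],"rotation":[0,0,0]}
    - {"grip":0.055,"travel":[0.0253,-0.0177,0.0366],"rotation":[0,0,0]}
    - {"grip":0.055,"travel":[0,0,0],"rotation":[0,0,0]}
    - {"grip":0.055,"travel":[0,0,0],"rotation":[0,0,0]}
    - {"grip":0.055,"travel":[0,0,0],"rotation":[0,0,0]}

```text
t: 9.18
position: [0.4358, 0.0723, 0.0443]
tool_rot: [[0.001, 1.0, 0.002], [1.0, -0.001, 0.0], [0.0, 0.002, -1.0]]
contact_force: [-0.2, -0.8, 0.2]
grip_width: 0.647
finger_force: 0.0
```

Emit:
apply_moves:
  rows:
    - {"grip":0.055,"travel":[0.0024,-0.0019,0.02],"rotation":[0,0,0]}
    - {"grip":0.055,"travel":[0,0,0.0138],"rotation":[0,0,0]}
    - {"grip":0.055,"travel":[0,0,0],"rotation":[0,0,0]}
    - {"grip":0.02,"travel":[0,0,0],"rotation":[0,0,0]}
    - {"grip":0.02,"travel":[0,0,0],"rotation":[0,0,0]}
    - {"grip":0.02,"travel":[0,0,0],"rotation":[0,0,0]}
    - {"grip":0.02,"travel":[0,0,0],"rotation":[0,0,0]}
  force: 40

```text
t: 10.05
position: [0.4329, 0.0753, 0.0103]
tool_rot: [[-0.0, 1.0, 0.001], [1.0, 0.0, -0.0], [-0.0, 0.001, -1.0]]
contact_force: [-1.1, -1.5, 7.1]
grip_width: 0.408
finger_force: 40.7
```

Emit:
apply_moves:
  rows:
    - {"grip":0.02,"travel":[0,0,-0.03],"rotation":[0,0,0]}
    - {"grip":0.02,"travel":[0,0,-0.05],"rotation":[0,0,0]}
    - {"grip":0.02,"travel":[-0.038,0.0322,0],"rotation":[0,0,0]}
    - {"grip":0.02,"travel":[-0.038,0.0322,0],"rotation":[0,0,0]}
    - {"grip":0.02,"travel":[-0.038,0.0322,0],"rotation":[0,0,0]}
    - {"grip":0.02,"travel":[-0.038,0.0322,0],"rotation":[0,0,0]}
    - {"grip":0.02,"travel":[-0.038,0.0322,0],"rotation":[0,0,0.0175]}
    - {"grip":0.02,"travel":[0,0,0.03],"rotation":[0,0,0]}

```text
t: 11.05
position: [0.5966, -0.1176, 0.0612]
tool_rot: [[0.02, 1.0, 0.006], [1.0, -0.02, -0.002], [-0.002, 0.006, -1.0]]
contact_force: [-0.5, 0.6, -1.1]
grip_width: 0.408
finger_force: 40.2
```

Emit:
apply_moves:
  rows:
    - {"grip":0.02,"travel":[0,0,0],"rotation":[0,0,0]}
    - {"grip":0.02,"travel":[0,0,0],"rotation":[0,0,0]}
    - {"grip":0.02,"travel":[0,0,0],"rotation":[0,0,0]}

```text
t: 11.42
position: [0.5939, -0.1144, 0.0608]
tool_rot: [[0.017, 1.0, 0.001], [1.0, -0.017, -0.0], [-0.0, 0.001, -1.0]]
contact_force: [0.4, 0.5, -0.7]
grip_width: 0.404
finger_force: 40.2
```

```bash
python3 -c "
from h import *
look('w5')
look('s5','side')"
```

```text
tcp [ 0.5939 -0.1144  0.0608] grip 0.40434681626716396
sled [283. 138.] 25384 [ 0.5956 -0.0592] [0.1365 0.0668] 90.0 0.0309 [ 0.0024 -0.0832]
sled [280. 320.] 3072 [ 0.5933 -0.1654] [0.063  0.0509] -1.5 0.0467 [ 0.0019 -0.1894]
seated? [280. 241.] 128 [ 0.5931 -0.1031] [0.0346 0.0017] -0.2 0.0537
seated? [281. 312.] 1657 [ 0.5933 -0.1503] [0.036  0.0209] 1.2 0.0479
tcp [ 0.5939 -0.1144  0.0607] grip 0.40557464876862287
sled [309. 181.] 1017 [ 0.5959 -0.093 ] [0.1962 0.0667] 89.2 0.0309 [ 0.0032 -0.117 ]
fob [332. 276.] 219 [0.4228 0.1385] [0.0364 0.0245] 16.9 0.0226
fob [315. 305.] 247 [0.4159 0.2167] [0.0356 0.024 ] 20.4 0.0226
fob [312. 337.] 283 [0.3887 0.2797] [0.0359 0.0229] -1.7 0.0227
```

View pics/w5.png

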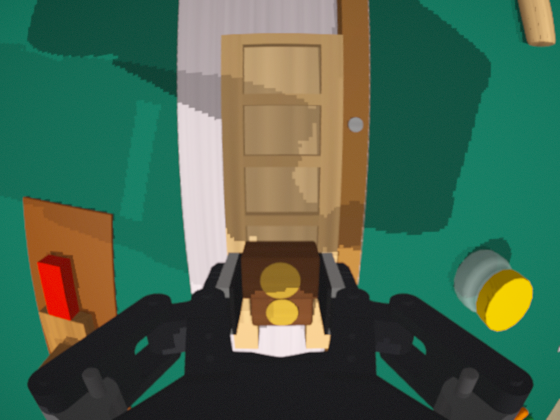

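Emit:
apply_moves:
  rows:
    - {"grip":0.02,"travel":[-0.0008,0.001,0.01],"rotation":[0,0,0]}
    - {"grip":0.02,"travel":[0,0,0.01],"rotation":[0,0,0]}
    - {"grip":0.02,"travel":[0,0,0.006],"rotation":[0,0,0]}
    - {"grip":0.02,"travel":[0,0,0],"rotation":[0,0,0]}

```text
t: 12.02
position: [0.5942, -0.1154, 0.0342]
tool_rot: [[0.017, 1.0, -0.001], [1.0, -0.017, 0.0], [0.0, -0.001, -1.0]]
contact_force: [-6.6, 0.5, 13.5]
grip_width: 0.411
finger_force: 42.0
```

Emit:
apply_moves:
  rows:
    - {"grip":0.055,"travel":[0,0,0],"rotation":[0,0,0]}
    - {"grip":0.055,"travel":[0,0,0],"rotation":[0,0,0]}
    - {"grip":0.055,"travel":[0,0,-0.02],"rotation":[0,0,0]}
    - {"grip":0.055,"travel":[0,0,-0.05],"rotation":[0,0,0]}
    - {"grip":0.055,"travel":[0.042,-0.0288,-0.01],"rotation":[0,0,-0.0175]}
    - {"grip":0.055,"travel":[0.042,-0.0288,-0.01],"rotation":[0,0,0]}
    - {"grip":0.055,"travel":[0.042,-0.0288,-0.01],"rotation":[0,0,0]}
    - {"grip":0.055,"travel":[0.042,-0.0288,-0.01],"rotation":[0,0,0]}

```text
t: 13.02
position: [0.4793, 0.0542, 0.1452]
tool_rot: [[0.0, 1.0, 0.002], [1.0, -0.0, 0.0], [0.0, 0.002, -1.0]]
contact_force: [0.3, -0.2, 0.4]
grip_width: 0.64
finger_force: 0.0
```

Emit:
apply_moves:
  rows:
    - {"grip":0.055,"travel":[0,0,0],"rotation":[0,0,0]}
    - {"grip":0.055,"travel":[0,0,0],"rotation":[0,0,0]}

```text
t: 13.28
position: [0.4806, 0.0529, 0.1445]
tool_rot: [[-0.0, 1.0, 0.002], [1.0, 0.0, -0.0], [-0.0, 0.002, -1.0]]
contact_force: [1.1, -0.5, 0.4]
grip_width: 0.639
finger_force: 0.0
```

```bash
python3 -c "
from h import *
look('w6')
look('s6','side')"
```

```text
tcp [0.4806 0.0529 0.1445] grip 0.6391604916021264
sled [406. 276.] 2408 [ 0.5978 -0.0241] [0.0657 0.0595] 3.5 0.0288 [ 0.0039 -0.048 ]
sled [398. 370.] 608 [ 0.6123 -0.1356] [0.0759 0.0302] -57.4 0.0452 [ 0.0204 -0.1593]
seated? [394.   9.] 276 [0.5694 0.2144] [0.0388 0.0018] -1.5 0.0476
seated? [397. 364.] 297 [ 0.6016 -0.1138] [0.0229 0.0197] -87.7 0.0476
seated? [394. 381.] 100 [ 0.606  -0.1404] [0.0188 0.0091] -35.5 0.046
fob [202.  17.] 1123 [0.4149 0.2138] [0.0367 0.0224] 21.1 0.0234
fob [209. 104.] 1186 [0.4214 0.1366] [0.0367 0.0223] 15.5 0.0236
tcp [0.4807 0.0525 0.1441] grip 0.6391503685970917
sled [299. 188.] 570 [ 0.5962 -0.0507] [0.1131 0.0651] 89.9 0.0308 [ 0.0028 -0.0747]
fob [331. 276.] 220 [0.4229 0.1381] [0.036  0.0257] 15.7 0.0223
fob [316. 305.] 243 [0.4162 0.2164] [0.036  0.0242] 19.7 0.0229
fob [312. 337.] 281 [0.3886 0.2794] [0.0361 0.0253] -1.6 0.0229
```

Emit:
apply_moves:
  rows:
    - {"grip":0.055,"travel":[0.0281,-0.0197,0.0332],"rotation":[0,0,0]}
    - {"grip":0.055,"travel":[0.0281,-0.0197,0.0332],"rotation":[0,0,0]}
    - {"grip":0.055,"travel":[0.0281,-0.0197,0.0332],"rotation":[0,0,0]}
    - {"grip":0.055,"travel":[0,0,0],"rotation":[0,0,-0.136]}
    - {"grip":0.055,"travel":[0,0,0],"rotation":[0,0,-0.136]}
    - {"grip":0.055,"travel":[0,0,0],"rotation":[0,0,0]}
    - {"grip":0.055,"travel":[0,0,0],"rotation":[0,0,0]}
    - {"grip":0.055,"travel":[0,0,0],"rotation":[0,0,0]}

```text
t: 14.38
position: [0.4211, 0.1371, 0.044]
tool_rot: [[-0.267, 0.964, 0.0], [0.964, 0.267, 0.0], [-0.0, 0.0, -1.0]]
contact_force: [-0.1, 0.2, -0.8]
grip_width: 0.643
finger_force: 0.0
```

Emit:
apply_moves:
  rows:
    - {"grip":0.055,"travel":[0,0,0.02],"rotation":[0,0,0]}
    - {"grip":0.055,"travel":[0,0,0.0135],"rotation":[0,0,0]}
    - {"grip":0.055,"travel":[0,0,0],"rotation":[0,0,0]}
    - {"grip":0.02,"travel":[0,0,0],"rotation":[0,0,0]}
    - {"grip":0.02,"travel":[0,0,0],"rotation":[0,0,0]}
    - {"grip":0.02,"travel":[0,0,0],"rotation":[0,0,0]}
    - {"grip":0.02,"travel":[0,0,0],"rotation":[0,0,0]}
  force: 40

```text
t: 15.25
position: [0.4212, 0.1374, 0.011]
tool_rot: [[-0.269, 0.963, 0.001], [0.963, 0.269, 0.0], [-0.0, 0.001, -1.0]]
contact_force: [-1.6, -0.4, 7.0]
grip_width: 0.407
finger_force: 40.7
```

Emit:
apply_moves:
  rows:
    - {"grip":0.02,"travel":[0,0,-0.03],"rotation":[0,0,0]}
    - {"grip":0.02,"travel":[0,0,-0.05],"rotation":[0,0,0.136]}
    - {"grip":0.02,"travel":[0,0,0],"rotation":[0,0,0.136]}
    - {"grip":0.02,"travel":[-0.0439,0.0348,0],"rotation":[0,0,0]}
    - {"grip":0.02,"travel":[-0.0439,0.0348,0],"rotation":[0,0,0]}
    - {"grip":0.02,"travel":[-0.0439,0.0348,0],"rotation":[0,0,0]}
    - {"grip":0.02,"travel":[-0.0439,0.0348,0],"rotation":[0,0,0]}
    - {"grip":0.02,"travel":[-0.0439,0.0348,0],"rotation":[0,0,0.0175]}

```text
t: 16.25
position: [0.5958, -0.0838, 0.0906]
tool_rot: [[0.018, 1.0, 0.0], [1.0, -0.018, 0.0], [0.0, 0.0, -1.0]]
contact_force: [1.0, 1.5, 0.3]
grip_width: 0.408
finger_force: 40.2
```

Emit:
apply_moves:
  rows:
    - {"grip":0.02,"travel":[0,0,0.03],"rotation":[0,0,0]}
    - {"grip":0.02,"travel":[0,0,0],"rotation":[0,0,0]}
    - {"grip":0.02,"travel":[0,0,0],"rotation":[0,0,0]}
    - {"grip":0.02,"travel":[0,0,0],"rotation":[0,0,0]}

```text
t: 16.75
position: [0.5953, -0.0817, 0.0617]
tool_rot: [[0.017, 1.0, 0.002], [1.0, -0.017, -0.0], [-0.0, 0.002, -1.0]]
contact_force: [-0.2, 0.1, -0.0]
grip_width: 0.406
finger_force: 40.2
```

```bash
python3 -c "
from h import *
look('w7')
look('s7','side')"
```

```text
tcp [ 0.5953 -0.0817  0.0617] grip 0.4064049725454994
sled [281. 168.] 18007 [ 0.5959 -0.0443] [0.1022 0.0663] 89.9 0.0312 [ 0.0024 -0.0683]
sled [280. 327.] 4496 [ 0.5954 -0.1353] [0.0649 0.0546] -2.7 0.0461 [ 0.0035 -0.1593]
seated? [279. 311.] 1399 [ 0.5938 -0.1169] [0.0361 0.0174] -0.9 0.048
seated? [280. 343.] 1238 [ 0.5936 -0.1444] [0.0363 0.0142] -0.6 0.0473
tcp [ 0.5953 -0.0818  0.0616] grip 0.4089179221443107
sled [310. 183.] 938 [ 0.5952 -0.0922] [0.1973 0.0654] 89.1 0.0309 [ 0.0025 -0.1162]
fob [293. 293.] 232 [0.4649 0.215 ] [0.0359 0.0251] 19.8 0.0224
fob [312. 337.] 281 [0.3887 0.2796] [0.0354 0.0248] 0.4 0.0228
```

Fob D has been knocked to about (0.464, 0.213). I'll place C, then look at D again.

Emit:
apply_moves:
  rows:
    - {"grip":0.02,"travel":[-0.0004,0.0003,0.01],"rotation":[0,0,0]}
    - {"grip":0.02,"travel":[0,0,0.01],"rotation":[0,0,0]}
    - {"grip":0.02,"travel":[0,0,0.006],"rotation":[0,0,0]}
    - {"grip":0.02,"travel":[0,0,0],"rotation":[0,0,0]}

```text
t: 17.35
position: [0.5949, -0.0825, 0.0349]
tool_rot: [[0.017, 1.0, -0.001], [1.0, -0.017, 0.0], [0.0, -0.001, -1.0]]
contact_force: [-6.3, 0.8, 12.1]
grip_width: 0.41
finger_force: 41.8
```

Emit:
apply_moves:
  rows:
    - {"grip":0.055,"travel":[0,0,0],"rotation":[0,0,0]}
    - {"grip":0.055,"travel":[0,0,0],"rotation":[0,0,0]}
    - {"grip":0.055,"travel":[0,0,-0.02],"rotation":[0,0,0]}
    - {"grip":0.055,"travel":[0,0,-0.05],"rotation":[0,0,0]}
    - {"grip":0.055,"travel":[0.053,-0.0213,-0.01],"rotation":[0,0,-0.0175]}
    - {"grip":0.055,"travel":[0.053,-0.0213,-0.01],"rotation":[0,0,0]}
    - {"grip":0.055,"travel":[0.053,-0.0213,-0.01],"rotation":[0,0,0]}
    - {"grip":0.055,"travel":[0.053,-0.0213,-0.01],"rotation":[0,0,0]}

```text
t: 18.35
position: [0.5104, 0.1314, 0.1462]
tool_rot: [[0.0, 1.0, 0.002], [1.0, -0.0, 0.0], [0.0, 0.002, -1.0]]
contact_force: [1.1, 0.2, -0.8]
grip_width: 0.645
finger_force: 0.0
```

Emit:
apply_moves:
  rows:
    - {"grip":0.055,"travel":[0,0,0],"rotation":[0,0,0]}
    - {"grip":0.055,"travel":[0,0,0],"rotation":[0,0,0]}

```text
t: 18.6
position: [0.5113, 0.1296, 0.1453]
tool_rot: [[-0.001, 1.0, 0.001], [1.0, 0.001, -0.0], [-0.0, 0.001, -1.0]]
contact_force: [-0.1, -0.3, -0.0]
grip_width: 0.645
finger_force: 0.0
```

```bash
python3 -c "
from h import *
look('w8')
look('s8','scene')"
```

```text
tcp [0.5113 0.1296 0.1453] grip 0.6453600774086489
sled [339. 339.] 380 [ 0.5723 -0.0127] [0.0343 0.0173] -88.6 0.0324 [-0.0218 -0.0371]
fob [140.  38.] 1032 [0.3878 0.2782] [0.0364 0.0232] 0.2 0.0234
fob [223. 104.] 1172 [0.4638 0.213 ] [0.0366 0.022 ] 19.8 0.0236
tcp [0.5114 0.1291 0.145 ] grip 0.641582210484217
sled [222. 202.] 1040 [ 0.5974 -0.0911] [0.1873 0.0634] 89.6 0.0344 [ 0.0047 -0.115 ]
seated? [218. 193.] 366 [ 0.5945 -0.1171] [0.0887 0.0365] 89.7 0.0482
fob [355. 245.] 102 [0.4637 0.2122] [0.039 0.021] 21.2 0.0249
fob [398. 246.] 169 [0.3886 0.2776] [0.0379 0.0221] -3.0 0.0237
```

Emit:
apply_moves:
  rows:
    - {"grip":0.055,"travel":[0.028,-0.0159,0.0337],"rotation":[0,0,0]}
    - {"grip":0.055,"travel":[0.028,-0.0159,0.0337],"rotation":[0,0,0]}
    - {"grip":0.055,"travel":[0.028,-0.0159,0.0337],"rotation":[0,0,0]}
    - {"grip":0.055,"travel":[0,0,0],"rotation":[0,0,-0.173]}
    - {"grip":0.055,"travel":[0,0,0],"rotation":[0,0,-0.173]}
    - {"grip":0.055,"travel":[0,0,0],"rotation":[0,0,0]}
    - {"grip":0.055,"travel":[0,0,0],"rotation":[0,0,0]}
    - {"grip":0.055,"travel":[0,0,0],"rotation":[0,0,0]}

```text
t: 19.7
position: [0.4634, 0.2135, 0.0434]
tool_rot: [[-0.337, 0.942, 0.0], [0.942, 0.337, 0.0], [0.0, 0.0, -1.0]]
contact_force: [0.4, 0.0, -0.4]
grip_width: 0.645
finger_force: 0.0
```

Emit:
apply_moves:
  rows:
    - {"grip":0.055,"travel":[0,0,0.02],"rotation":[0,0,0]}
    - {"grip":0.055,"travel":[0,0,0.013],"rotation":[0,0,0]}
    - {"grip":0.055,"travel":[0,0,0],"rotation":[0,0,0]}
    - {"grip":0.02,"travel":[0,0,0],"rotation":[0,0,0]}
    - {"grip":0.02,"travel":[0,0,0],"rotation":[0,0,0]}
    - {"grip":0.02,"travel":[0,0,0],"rotation":[0,0,0]}
    - {"grip":0.02,"travel":[0,0,0],"rotation":[0,0,0]}
  force: 40

```text
t: 20.58
position: [0.4636, 0.2139, 0.011]
tool_rot: [[-0.339, 0.941, 0.001], [0.941, 0.339, 0.0], [-0.0, 0.001, -1.0]]
contact_force: [0.1, -0.2, 7.3]
grip_width: 0.406
finger_force: 40.6
```

Emit:
apply_moves:
  rows:
    - {"grip":0.02,"travel":[0,0,-0.03],"rotation":[0,0,0]}
    - {"grip":0.02,"travel":[0,0,-0.05],"rotation":[0,0,0.173]}
    - {"grip":0.02,"travel":[0,0,0],"rotation":[0,0,0.173]}
    - {"grip":0.02,"travel":[-0.0526,0,0],"rotation":[0,0,0]}
    - {"grip":0.02,"travel":[-0.0526,0,0],"rotation":[0,0,0]}
    - {"grip":0.02,"travel":[-0.0526,0,0],"rotation":[0,0,0]}
    - {"grip":0.02,"travel":[-0.0526,0,0],"rotation":[0,0,0]}
    - {"grip":0.02,"travel":[-0.0526,0,0],"rotation":[0,0,0]}

```text
t: 21.58
position: [0.4631, -0.0509, 0.0906]
tool_rot: [[-0.0, 1.0, 0.001], [1.0, 0.0, -0.0], [-0.0, 0.001, -1.0]]
contact_force: [1.4, 0.7, -0.2]
grip_width: 0.412
finger_force: 40.2
```

Emit:
apply_moves:
  rows:
    - {"grip":0.02,"travel":[0,0.0443,0],"rotation":[0,0,0]}
    - {"grip":0.02,"travel":[0,0.0443,0],"rotation":[0,0,0]}
    - {"grip":0.02,"travel":[0,0.0443,0],"rotation":[0,0,0.0175]}
    - {"grip":0.02,"travel":[0,0,0.03],"rotation":[0,0,0]}
    - {"grip":0.02,"travel":[0,0,0],"rotation":[0,0,0]}
    - {"grip":0.02,"travel":[0,0,0],"rotation":[0,0,0]}
    - {"grip":0.02,"travel":[0,0,0],"rotation":[0,0,0]}

```text
t: 22.45
position: [0.5964, -0.0493, 0.0616]
tool_rot: [[0.018, 1.0, 0.001], [1.0, -0.018, -0.0], [-0.0, 0.001, -1.0]]
contact_force: [1.0, -1.5, -0.5]
grip_width: 0.411
finger_force: 40.2
```

```bash
python3 -c "
from h import *
look('w9')
look('s9','side')"
```

```text
tcp [ 0.5964 -0.0493  0.0616] grip 0.41073960074270577
sled [280. 198.] 10938 [ 0.5961 -0.0239] [0.0679 0.0658] 90.0 0.0314 [ 0.0022 -0.0479]
sled [280. 328.] 4460 [ 0.5959 -0.1032] [0.0661 0.0542] -3.3 0.0466 [ 0.0034 -0.1272]
seated? [278. 312.] 1404 [ 0.5943 -0.0852] [0.0361 0.0178] -0.1 0.0479
seated? [278. 342.] 1349 [ 0.5936 -0.1108] [0.0362 0.0161] -1.5 0.0474
tcp [ 0.5964 -0.0493  0.0615] grip 0.4110917370571296
sled [311. 183.] 845 [ 0.5953 -0.0917] [0.1944 0.065 ] 89.0 0.0314 [ 0.0026 -0.1157]
fob [312. 337.] 278 [0.3886 0.2797] [0.0367 0.0237] -1.7 0.0228
```

View pics/w9.png

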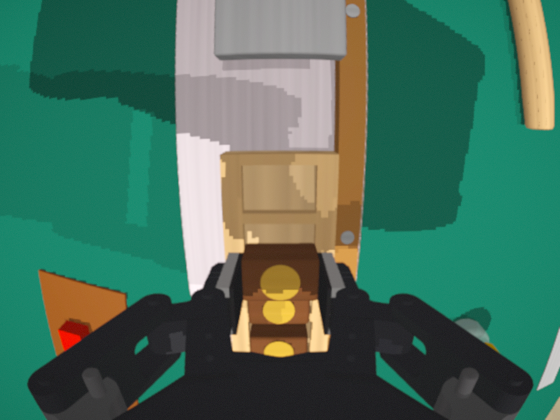

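Fobs A to C are seated at rows 310–350 and D is held centred over pocket 2. Checking where pocket 1's rims are, at (279,163) and (279,211).

```bash
python3 -c "
from h import *
p,X,T=pts('wrist')
print(ray('wrist',[[279,154],[279,163],[279,211],[279,222]],.032,T).round(4))
h=cv2.cvtColor(p,cv2.COLOR_BGR2GRAY);print(h[145:232,279].tolist());print(X[145:232:3,279].round(3)[:,1:].tolist())"
```

```text
[[ 0.596   0.0024  0.032 ]
 [ 0.5959 -0.0025  0.032 ]
 [ 0.5955 -0.0291  0.032 ]
 [ 0.5953 -0.0355  0.032 ]]
[157, 156, 157, 157, 154, 143, 130, 123, 122, 133, 138, 139, 137, 137, 138, 138, 137, 138, 137, 139, 144, 147, 148, 147, 146, 147, 148, 148, 147, 147, 147, 148, 147, 147, 148, 148, 147, 147, 147, 148, 146, 146, 147, 147, 147, 147, 147, 147, 148, 148, 147, 147, 148, 148, 148, 147, 147, 148, 147, 147, 147, 147, 148, 147, 141, 127, 115, 114, 121, 130, 137, 137, 137, 137, 136, 137, 137, 137, 139, 143, 148, 148, 147, 148, 148, 148, 148]
[[0.006, 0.014], [0.004, 0.012], [0.003, 0.02], [0.002, 0.033], [0.001, 0.032], [-0.001, 0.031], [-0.002, 0.033], [-0.005, 0.025], [-0.007, 0.024], [-0.009, 0.025], [-0.01, 0.024], [-0.012, 0.025], [-0.014, 0.025], [-0.015, 0.025], [-0.017, 0.024], [-0.019, 0.026], [-0.021, 0.025], [-0.022, 0.024], [-0.024, 0.025], [-0.026, 0.024], [-0.028, 0.025], [-0.03, 0.024], [-0.031, 0.026], [-0.031, 0.032], [-0.033, 0.032], [-0.034, 0.033], [-0.036, 0.032], [-0.04, 0.026], [-0.042, 0.025]]
```

Emit:
apply_moves:
  rows:
    - {"grip":0.02,"travel":[0.0003,0,0.01],"rotation":[0,0,0]}
    - {"grip":0.02,"travel":[0,0,0.01],"rotation":[0,0,0]}
    - {"grip":0.02,"travel":[0,0,0.006],"rotation":[0,0,0]}
    - {"grip":0.02,"travel":[0,0,0],"rotation":[0,0,0]}
    - {"grip":0.055,"travel":[0,0,0],"rotation":[0,0,0]}
    - {"grip":0.055,"travel":[0,0,0],"rotation":[0,0,0]}
    - {"grip":0.055,"travel":[0,0,-0.02],"rotation":[0,0,0]}
    - {"grip":0.055,"travel":[0,0,-0.05],"rotation":[0,0,-0.0175]}

```text
t: 23.6
position: [0.5951, -0.0488, 0.1044]
tool_rot: [[-0.0, 1.0, -0.004], [1.0, 0.0, 0.001], [0.001, -0.004, -1.0]]
contact_force: [0.8, -0.7, -0.3]
grip_width: 0.644
finger_force: 0.0
```

Emit:
apply_moves:
  rows:
    - {"grip":0.055,"travel":[0,-0.05,-0.01],"rotation":[0,0,0]}
    - {"grip":0.055,"travel":[0,-0.05,-0.01],"rotation":[0,0,0]}
    - {"grip":0.055,"travel":[0,-0.05,-0.01],"rotation":[0,0,0]}
    - {"grip":0.055,"travel":[0.057,-0.008,-0.01],"rotation":[0,0,0]}
    - {"grip":0.055,"travel":[0.057,-0.008,0],"rotation":[0,0,0]}
    - {"grip":0.055,"travel":[0.057,-0.008,0],"rotation":[0,0,0]}
    - {"grip":0.055,"travel":[0.057,0,0],"rotation":[0,0,0]}
    - {"grip":0.055,"travel":[0,0,0],"rotation":[0,0,0]}

```text
t: 24.6
position: [0.4221, 0.1821, 0.1456]
tool_rot: [[-0.005, 1.0, 0.002], [1.0, 0.005, 0.001], [0.001, 0.002, -1.0]]
contact_force: [0.1, -0.5, 0.8]
grip_width: 0.64
finger_force: 0.0
```

```bash
python3 -c "
from h import *
look('w10')
look('s10','side');look('c10','scene')"
```

```text
tcp [0.4221 0.1821 0.1456] grip 0.6401545149079754
sled [415. 386.] 922 [ 0.5891 -0.0489] [0.1134 0.0319] -50.4 0.0331 [-0.0043 -0.073 ]
seated? [424. 396.] 277 [ 0.595  -0.0476] [0.0383 0.0198] -16.0 0.0475
fob [239.  88.] 1181 [0.3874 0.2782] [0.0362 0.0223] -1.2 0.0236
tcp [0.422  0.1804 0.1453] grip 0.6420130321443658
sled [297. 181.] 341 [ 0.6044 -0.057 ] [0.1159 0.0489] 90.0 0.0345 [ 0.0111 -0.0808]
seated? [301. 181.] 110 [ 0.5965 -0.0482] [0.0341 0.0275] 1.6 0.0469
fob [312. 337.] 281 [0.3889 0.2799] [0.0368 0.024 ] 1.9 0.0227
tcp [0.4221 0.1793 0.1451] grip 0.644720031106977
sled [223. 202.] 1118 [ 0.5971 -0.091 ] [0.1872 0.0638] -90.0 0.0363 [ 0.0044 -0.1149]
seated? [222. 197.] 506 [ 0.5949 -0.0991] [0.1215 0.0376] 88.7 0.0481
fob [398. 246.] 169 [0.3889 0.2779] [0.0383 0.0215] -0.1 0.0238
```

Emit:
apply_moves:
  rows:
    - {"grip":0.055,"travel":[0.0331,-0.0115,0.0335],"rotation":[0,0,0]}
    - {"grip":0.055,"travel":[0.0331,-0.0115,0.0335],"rotation":[0,0,0]}
    - {"grip":0.055,"travel":[0.0331,-0.0115,0.0335],"rotation":[0,0,0]}
    - {"grip":0.055,"travel":[0,0,0],"rotation":[0,0,0]}
    - {"grip":0.055,"travel":[0,0,0],"rotation":[0,0,0]}
    - {"grip":0.055,"travel":[0,0,0],"rotation":[0,0,0]}

```text
t: 25.5
position: [0.3887, 0.2776, 0.0449]
tool_rot: [[0.002, 1.0, 0.001], [1.0, -0.002, 0.001], [0.001, 0.001, -1.0]]
contact_force: [-0.3, 0.1, -0.3]
grip_width: 0.645
finger_force: 0.0
```

Emit:
apply_moves:
  rows:
    - {"grip":0.055,"travel":[0.0005,-0.001,0.02],"rotation":[0,0,0]}
    - {"grip":0.055,"travel":[0,0,0.0142],"rotation":[0,0,0]}
    - {"grip":0.055,"travel":[0,0,0],"rotation":[0,0,0]}
    - {"grip":0.02,"travel":[0,0,0],"rotation":[0,0,0]}
    - {"grip":0.02,"travel":[0,0,0],"rotation":[0,0,0]}
    - {"grip":0.02,"travel":[0,0,0],"rotation":[0,0,0]}
    - {"grip":0.02,"travel":[0,0,0],"rotation":[0,0,0]}
  force: 40

```text
t: 26.38
position: [0.387, 0.279, 0.0104]
tool_rot: [[-0.0, 1.0, 0.001], [1.0, 0.0, 0.0], [0.0, 0.001, -1.0]]
contact_force: [-1.0, -1.3, 7.0]
grip_width: 0.407
finger_force: 40.7
```

Emit:
apply_moves:
  rows:
    - {"grip":0.02,"travel":[0,0,-0.03],"rotation":[0,0,0]}
    - {"grip":0.02,"travel":[0,0,-0.05],"rotation":[0,0,0]}
    - {"grip":0.02,"travel":[-0.059,0,0],"rotation":[0,0,0]}
    - {"grip":0.02,"travel":[-0.059,0,0],"rotation":[0,0,0]}
    - {"grip":0.02,"travel":[-0.059,0,0],"rotation":[0,0,0]}
    - {"grip":0.02,"travel":[-0.059,0,0],"rotation":[0,0,0]}
    - {"grip":0.02,"travel":[-0.059,0,0],"rotation":[0,0,0]}

```text
t: 27.25
position: [0.3866, -0.0179, 0.0901]
tool_rot: [[-0.0, 1.0, 0.001], [1.0, 0.0, -0.0], [-0.0, 0.001, -1.0]]
contact_force: [0.5, 0.5, -0.1]
grip_width: 0.411
finger_force: 40.2
```

Emit:
apply_moves:
  rows:
    - {"grip":0.02,"travel":[0,0.052,0],"rotation":[0,0,0]}
    - {"grip":0.02,"travel":[0,0.052,0],"rotation":[0,0,0]}
    - {"grip":0.02,"travel":[0,0.052,0],"rotation":[0,0,0]}
    - {"grip":0.02,"travel":[0,0.052,0],"rotation":[0,0,0.0175]}
    - {"grip":0.02,"travel":[0,0,0.03],"rotation":[0,0,0]}
    - {"grip":0.02,"travel":[0,0,0],"rotation":[0,0,0]}
    - {"grip":0.02,"travel":[0,0,0],"rotation":[0,0,0]}
    - {"grip":0.02,"travel":[0,0,0],"rotation":[0,0,0]}

```text
t: 28.25
position: [0.5949, -0.0162, 0.061]
tool_rot: [[0.018, 1.0, 0.002], [1.0, -0.018, -0.0], [-0.0, 0.002, -1.0]]
contact_force: [0.2, 0.7, -1.1]
grip_width: 0.406
finger_force: 40.2
```

```bash
python3 -c "
from h import *
look('w11')
look('s11','side')"
```

```text
tcp [ 0.5949 -0.0162  0.061 ] grip 0.4063265702958992
sled [284. 228.] 4050 [ 0.5964 -0.0131] [0.0653 0.0322] -0.3 0.0319 [ 0.0023 -0.0371]
sled [280. 327.] 4474 [ 0.5951 -0.069 ] [0.0625 0.0543] -2.8 0.0466 [ 0.002 -0.093]
seated? [282. 312.] 1527 [ 0.595  -0.0515] [0.0364 0.0192] -1.7 0.0479
seated? [282. 343.] 1232 [ 0.5944 -0.078 ] [0.0363 0.0137] 0.5 0.0473
tcp [ 0.5949 -0.0162  0.0608] grip 0.4080643537702638
sled [314. 182.] 720 [ 0.5908 -0.0929] [0.1959 0.0646] 85.9 0.0315 [-0.0019 -0.117 ]
```

Emit:
apply_moves:
  rows:
    - {"grip":0.02,"travel":[0.0003,0.0014,0.01],"rotation":[0,0,0]}
    - {"grip":0.02,"travel":[0,0,0.01],"rotation":[0,0,0]}
    - {"grip":0.02,"travel":[0,0,0.006],"rotation":[0,0,0]}
    - {"grip":0.02,"travel":[0,0,0],"rotation":[0,0,0]}
    - {"grip":0.055,"travel":[0,0,0],"rotation":[0,0,0]}
    - {"grip":0.055,"travel":[0,0,0],"rotation":[0,0,0]}
    - {"grip":0.055,"travel":[0,0,-0.02],"rotation":[0,0,0]}
    - {"grip":0.055,"travel":[0,0,-0.05],"rotation":[0,0,-0.0175]}

```text
t: 29.35
position: [0.595, -0.0157, 0.1037]
tool_rot: [[-0.0, 1.0, -0.004], [1.0, 0.0, 0.0], [0.0, -0.004, -1.0]]
contact_force: [0.6, -0.6, 0.2]
grip_width: 0.642
finger_force: 0.0
```

Emit:
apply_moves:
  rows:
    - {"grip":0.055,"travel":[-0.041,-0.0373,-0.023],"rotation":[0,0,0]}
    - {"grip":0.055,"travel":[-0.041,-0.0373,-0.023],"rotation":[0,0,0]}
    - {"grip":0.055,"travel":[-0.041,-0.0373,-0.023],"rotation":[0,0,0]}
    - {"grip":0.04,"travel":[-0.041,-0.0373,-0.023],"rotation":[0,0,0]}
    - {"grip":0.04,"travel":[-0.041,-0.0373,-0.023],"rotation":[0,0,0]}
    - {"grip":0.04,"travel":[0,0,0],"rotation":[0,0,0]}
    - {"grip":0.04,"travel":[0,0,0],"rotation":[0,0,0]}
    - {"grip":0.04,"travel":[0,0,0],"rotation":[0,0,0]}

```text
t: 30.35
position: [0.4099, -0.22, 0.2185]
tool_rot: [[-0.001, 1.0, -0.0], [1.0, 0.001, 0.0], [0.0, -0.0, -1.0]]
contact_force: [0.3, -0.1, 1.4]
grip_width: 0.47
finger_force: 0.0
```

```bash
cat >> h.py <<'E'
def stick(n):
    p,X,T=pts(n);x,y,Z=[X[...,i] for i in range(3)];h=cv2.cvtColor(p,cv2.COLOR_BGR2HSV)
    print(n,robot.state()["position"])
    b=(x>.3)&(x<.7)&(y>-.45)&(y<.1)
    for k in comps(b&(Z>.038)&(Z<.07)&(x<.5),X,40):print(" fin",*k)
    red=b&((h[...,0]<5)|(h[...,0]>174))&(h[...,1]>180)&(h[...,2]>120)
    for k in comps(red,X,60):print(" red",*k)
    for k in comps(b&(Z>.011)&(Z<.07)&(x<.5),X,200):print(" all",*k)
    return p
E
python3 -c "
from h import *
cv2.imwrite('pics/w12.png',stick('wrist'));stick('side');stick('scene')
look('s12','side');look('c12','scene')"
```

```text
wrist [ 0.40993865 -0.21995432  0.21834993]
 fin [273. 208.] 776 [ 0.4018 -0.2366] [0.044 0.016] 83.4 0.0595
 red [282. 131.] 884 [ 0.4115 -0.1615] [0.049  0.0236] 83.8 0.0194
 all [273. 202.] 6705 [ 0.4021 -0.236 ] [0.1996 0.0498] 83.2 0.0197
side [ 0.40991672 -0.22006587  0.2183296 ]
 fin [413. 164.] 164 [ 0.4027 -0.234 ] [0.0485 0.016 ] 81.8 0.0557
 red [395. 191.] 181 [ 0.4168 -0.1605] [0.0542 0.0337] 81.2 0.0187
 all [412. 173.] 1095 [ 0.4032 -0.2352] [0.2061 0.0521] 82.1 0.0193
scene [ 0.40985719 -0.22015749  0.21834933]
 fin [246. 140.] 119 [ 0.4043 -0.2362] [0.0442 0.0166] 84.4 0.0561
 red [262. 164.] 146 [ 0.4123 -0.1644] [0.0561 0.0298] 72.0 0.0199
 all [246. 149.] 763 [ 0.4037 -0.2367] [0.203  0.0518] 83.2 0.021
tcp [ 0.4099 -0.2202  0.2183] grip 0.46705769185445856
sled [311. 178.] 1478 [ 0.5952 -0.0994] [0.2106 0.0673] -89.9 0.0348 [ 0.0027 -0.1234]
seated? [324. 158.] 115 [ 0.5945 -0.1466] [0.037  0.0236] -0.9 0.0466
seated? [313. 170.] 250 [ 0.5944 -0.0979] [0.0571 0.0364] 88.7 0.0468
seated? [302. 182.] 132 [ 0.5967 -0.0491] [0.0385 0.0259] -3.9 0.0467
seated? [295. 190.] 146 [ 0.5957 -0.0148] [0.0363 0.026 ] -1.0 0.0462
tcp [ 0.4098 -0.2203  0.2184] grip 0.4682957769494111
sled [226. 204.] 1378 [ 0.5954 -0.0936] [0.1917 0.0672] 89.9 0.0375 [ 0.0028 -0.1176]
seated? [222. 197.] 500 [ 0.5948 -0.0999] [0.122  0.0376] 88.9 0.0482
seated? [242. 214.] 138 [ 0.5959 -0.0173] [0.0356 0.0239] -1.5 0.0484
```

View pics/w12.png

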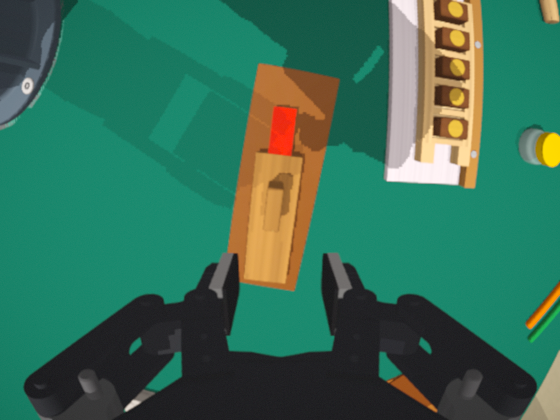

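All five fobs sit brass-up in the pockets, at (450,10) to (453,128). The push stick lies on its mat with the nose toward +y and its fin at (273,208), and the notch is free. Next I take hold of the stick.

Emit:
apply_moves:
  rows:
    - {"grip":0.04,"travel":[-0.0053,-0.0026,0.0493],"rotation":[0,0,0]}
    - {"grip":0.04,"travel":[-0.0053,-0.0026,0.0493],"rotation":[0,0,0]}
    - {"grip":0.04,"travel":[-0.0053,-0.0026,0.0463],"rotation":[0,0,0]}
    - {"grip":0.04,"travel":[0,0,0],"rotation":[0,0,0.117]}
    - {"grip":0.04,"travel":[0,0,0],"rotation":[0,0,0]}
    - {"grip":0.04,"travel":[0,0,0],"rotation":[0,0,0]}
    - {"grip":0.04,"travel":[0,0,0],"rotation":[0,0,0]}

```text
t: 31.48
position: [0.402, -0.2368, 0.0743]
tool_rot: [[0.115, 0.993, 0.001], [0.993, -0.115, -0.001], [-0.001, 0.001, -1.0]]
contact_force: [0.1, 0.7, 0.2]
grip_width: 0.467
finger_force: 0.0
```

```bash
python3 -c "
from h import *
stick('wrist');stick('side')"
```

```text
wrist [ 0.40198366 -0.2368431   0.07425619]
 fin [281. 246.] 2481 [ 0.402  -0.2359] [0.0437 0.0161] 83.7 0.0593
 red [282. 110.] 3106 [ 0.411  -0.1616] [0.0492 0.0238] 83.4 0.0195
 all [281. 221.] 17916 [ 0.4023 -0.2363] [0.2002 0.0505] 83.2 0.0197
side [ 0.40193991 -0.23680917  0.07417038]
 fin [413. 164.] 161 [ 0.4037 -0.2335] [0.0492 0.0177] 84.0 0.0568
 red [392. 192.] 76 [ 0.4146 -0.151 ] [0.0354 0.0222] -87.4 0.0192
 all [411. 174.] 1035 [ 0.4038 -0.2369] [0.2078 0.0518] 82.8 0.0195
```

Emit:
apply_moves:
  rows:
    - {"grip":0.04,"travel":[0.0008,0,0.03],"rotation":[0,0,0]}
    - {"grip":0.04,"travel":[0,0,0.0195],"rotation":[0,0,0]}
    - {"grip":0.04,"travel":[0,0,0],"rotation":[0,0,0]}
    - {"grip":0,"travel":[0,0,0],"rotation":[0,0,0]}
    - {"grip":0,"travel":[0,0,0],"rotation":[0,0,0]}
    - {"grip":0,"travel":[0,0,0],"rotation":[0,0,0]}
    - {"grip":0,"travel":[0,0,0],"rotation":[0,0,0]}
  force: 60

```text
t: 32.45
position: [0.4023, -0.2363, 0.0252]
tool_rot: [[0.117, 0.993, 0.001], [0.993, -0.117, -0.001], [-0.001, 0.001, -1.0]]
contact_force: [-0.2, 1.8, 7.5]
grip_width: 0.179
finger_force: 59.5
```

Emit:
apply_moves:
  rows:
    - {"grip":0,"travel":[0,0,-0.02],"rotation":[0,0,0]}
    - {"grip":0,"travel":[0,0,-0.04],"rotation":[0,0,0]}
    - {"grip":0,"travel":[0,0,-0.02],"rotation":[0,0,0]}
    - {"grip":0,"travel":[0,0,0],"rotation":[0,0,0]}

```text
t: 32.95
position: [0.4024, -0.2363, 0.1055]
tool_rot: [[0.117, 0.993, 0.002], [0.993, -0.117, -0.002], [-0.001, 0.003, -1.0]]
contact_force: [-0.0, 0.3, -1.1]
grip_width: 0.178
finger_force: 58.8
```

Emit:
apply_moves:
  rows:
    - {"grip":0,"travel":[0,0,0],"rotation":[0,0,-0.0995]}
    - {"grip":0,"travel":[-0.0164,0.0477,0],"rotation":[0,0,0]}
    - {"grip":0,"travel":[-0.0164,0.0477,0],"rotation":[0,0,0]}
    - {"grip":0,"travel":[-0.0164,0.0477,0],"rotation":[0,0,0]}
    - {"grip":0,"travel":[-0.0164,0.0477,0],"rotation":[0,0,0]}
    - {"grip":0,"travel":[0,0,0.03],"rotation":[0,0,0]}
    - {"grip":0,"travel":[0,0,0],"rotation":[0,0,0]}
    - {"grip":0,"travel":[0,0,0],"rotation":[0,0,0]}

```text
t: 33.95
position: [0.5911, -0.3047, 0.0743]
tool_rot: [[0.018, 1.0, -0.001], [1.0, -0.018, 0.0], [0.0, -0.001, -1.0]]
contact_force: [-0.4, 0.0, -0.2]
grip_width: 0.176
finger_force: 59.1
```

```bash
python3 -c "
from h import *
cv2.imwrite('pics/w13.png',stick('wrist'))
look('w13b')"
```

```text
wrist [ 0.59136416 -0.30497237  0.07498514]
 red [280. 110.] 5433 [ 0.5916 -0.2298] [0.0491 0.0236] 89.4 0.0687
tcp [ 0.5914 -0.305   0.075 ] grip 0.17754100891942715
sled [290.  24.] 4056 [ 0.595  -0.1889] [0.0678 0.0556] -0.0 0.0321 [ 0.004  -0.2129]
```

View pics/w13.png

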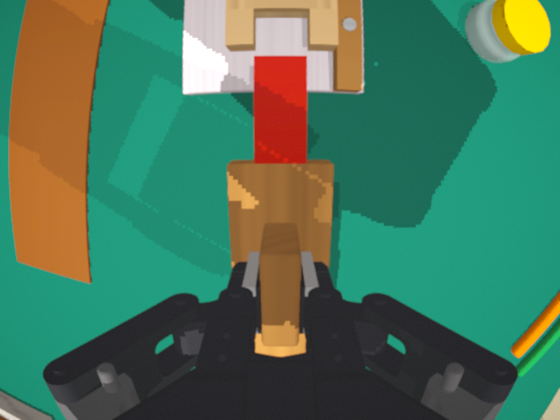

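The nose sits in front of the notch: red spans x 254–307 and the prong inner edges are at 254 and 309. Lowering and entering the notch.

Emit:
apply_moves:
  rows:
    - {"grip":0,"travel":[0,0.001,0.02],"rotation":[0,0,0]}
    - {"grip":0,"travel":[0,0,0.0185],"rotation":[0,0,0]}
    - {"grip":0,"travel":[0,0,0],"rotation":[0,0,0]}
    - {"grip":0,"travel":[0.01,0,0],"rotation":[0,0,0]}
    - {"grip":0,"travel":[0.01,0,0],"rotation":[0,0,0]}
    - {"grip":0,"travel":[0.01,0,0],"rotation":[0,0,0]}
    - {"grip":0,"travel":[0,0,0],"rotation":[0,0,0]}
    - {"grip":0,"travel":[0,0,0],"rotation":[0,0,0]}

```text
t: 35.05
position: [0.5931, -0.275, 0.036]
tool_rot: [[0.017, 1.0, 0.0], [1.0, -0.017, -0.0], [-0.0, 0.0, -1.0]]
contact_force: [-0.7, -0.3, -1.5]
grip_width: 0.182
finger_force: 59.3
```

Emit:
apply_moves:
  rows:
    - {"grip":0,"travel":[0.006,0,0],"rotation":[0,0,0]}
    - {"grip":0,"travel":[0.006,0,0],"rotation":[0,0,0]}
    - {"grip":0,"travel":[0.01,0.0002,0],"rotation":[0,0,0]}
    - {"grip":0,"travel":[0.01,0.0002,0],"rotation":[0,0,0]}
    - {"grip":0,"travel":[0.01,0.0002,0],"rotation":[0,0,0]}
    - {"grip":0,"travel":[0.01,0.0002,0],"rotation":[0,0,0]}
    - {"grip":0,"travel":[0.01,0.0002,0],"rotation":[0,0,0]}
    - {"grip":0,"travel":[0,0,0],"rotation":[0,0,0]}

```text
t: 36.05
position: [0.595, -0.2118, 0.0357]
tool_rot: [[0.017, 1.0, -0.0], [1.0, -0.017, 0.001], [0.001, -0.0, -1.0]]
contact_force: [0.2, -0.0, -1.5]
grip_width: 0.175
finger_force: 59.3
```

```bash
python3 -c "
from h import *
cv2.imwrite('pics/w14.png',stick('wrist'))
look('w14b');look('s14','side');look('c14','scene')"
```

```text
wrist [ 0.59504026 -0.21210219  0.03568307]
 red [280. 107.] 5530 [ 0.5949 -0.1362] [0.05   0.0242] 88.7 0.0313
tcp [ 0.595  -0.2121  0.0357] grip 0.18187972924062812
sled [287.  60.] 13016 [ 0.5955 -0.15  ] [0.1338 0.067 ] 90.0 0.0325 [ 0.0038 -0.174 ]
sled [280. 206.] 9127 [ 0.5947 -0.1879] [0.0532 0.0501] 88.9 0.0306 [ 0.0037 -0.2119]
seated? [276.  15.] 2664 [ 0.5944 -0.097 ] [0.0362 0.0131] -0.3 0.0474
seated? [280. 234.] 419 [ 0.5944 -0.1905] [0.016  0.0025] -0.2 0.0477
seated? [246. 263.] 295 [ 0.5792 -0.2037] [0.0129 0.0035] 27.5 0.0486
seated? [313. 263.] 299 [ 0.6094 -0.2042] [0.0127 0.0036] -30.2 0.0487
tcp [ 0.595  -0.2124  0.0357] grip 0.18029918337074102
sled [333. 153.] 367 [ 0.5965 -0.2041] [0.0908 0.0525] 89.3 0.03 [ 0.0058 -0.228 ]
sled [302. 190.] 1265 [ 0.5957 -0.0352] [0.1984 0.0665] 89.9 0.0336 [ 0.002  -0.0592]
seated? [312. 172.] 128 [ 0.5958 -0.0892] [0.0381 0.0246] -4.0 0.0467
seated? [301. 184.] 261 [ 0.5957 -0.04  ] [0.0567 0.0375] -89.3 0.0467
seated? [291. 196.] 111 [0.5967 0.0076] [0.0383 0.0225] -6.2 0.0471
tcp [ 0.595  -0.2126  0.0357] grip 0.17675688968108355
sled [197. 183.] 332 [ 0.5969 -0.2038] [0.0861 0.0537] 83.2 0.0317 [ 0.0062 -0.2277]
sled [234. 213.] 1215 [ 0.5958 -0.0377] [0.1965 0.0663] -90.0 0.0374 [ 0.0022 -0.0617]
seated? [231. 205.] 400 [ 0.5958 -0.0585] [0.0899 0.0365] 88.9 0.0481
seated? [247. 219.] 127 [0.5973 0.0064] [0.0358 0.0223] 0.2 0.0487
```

Emit:
apply_moves:
  rows:
    - {"grip":0,"travel":[0.008,0.0002,0],"rotation":[0,0,0]}
    - {"grip":0,"travel":[0.01,0.0002,0],"rotation":[0,0,0]}
    - {"grip":0,"travel":[0.01,0.0002,0],"rotation":[0,0,0]}
    - {"grip":0,"travel":[0.01,0.0001,0],"rotation":[0,0,0]}
    - {"grip":0,"travel":[0.01,0.0001,0],"rotation":[0,0,0]}
    - {"grip":0,"travel":[0.01,0.0001,0],"rotation":[0,0,0]}
    - {"grip":0,"travel":[0.01,0,0],"rotation":[0,0,0]}
    - {"grip":0,"travel":[0.01,0,0],"rotation":[0,0,0]}

```text
t: 37.25
position: [0.597, -0.135, 0.0359]
tool_rot: [[0.017, 1.0, -0.001], [1.0, -0.017, -0.001], [-0.001, -0.001, -1.0]]
contact_force: [-1.8, -5.8, 1.0]
grip_width: 0.181
finger_force: 59.5
```

```bash
python3 -c "
from h import *
cv2.imwrite('pics/w15.png',stick('wrist'))
look('s15','side');look('c15','scene')"
```

```text
wrist [ 0.59703812 -0.13379531  0.03577189]
 red [279. 108.] 5517 [ 0.5971 -0.0598] [0.0495 0.0238] 88.9 0.0312
tcp [ 0.597  -0.1338  0.0358] grip 0.17677788869968464
sled [321. 167.] 512 [ 0.5993 -0.1548] [0.1515 0.0571] 88.9 0.0298 [ 0.0077 -0.1787]
sled [288. 210.] 985 [0.5954 0.0421] [0.1973 0.0648] -89.3 0.0325 [0.0004 0.0181]
seated? [294. 191.] 135 [ 0.5965 -0.0142] [0.0355 0.0261] -0.5 0.0465
tcp [ 0.5972 -0.1341  0.0358] grip 0.18021241656105752
sled [209. 195.] 485 [ 0.6019 -0.1584] [0.1495 0.0538] -89.9 0.0312 [ 0.0104 -0.1822]
sled [252. 232.] 1000 [0.5973 0.0408] [0.1946 0.0649] 89.3 0.0346 [0.0023 0.0168]
seated? [242. 214.] 140 [ 0.5963 -0.0149] [0.0388 0.0238] -6.3 0.0483
```

View pics/w15.png

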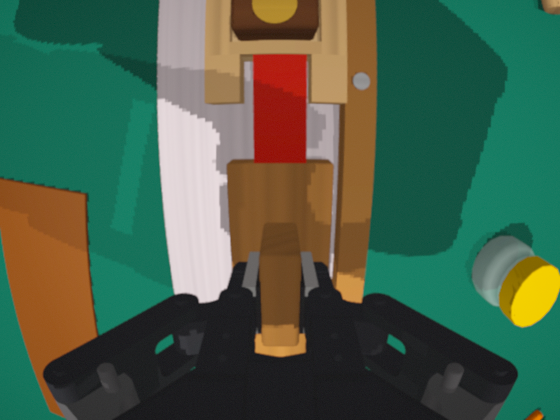

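Emit:
apply_moves:
  rows:
    - {"grip":0,"travel":[0.01,0,0],"rotation":[0,0,0]}
    - {"grip":0,"travel":[0.01,0,0],"rotation":[0,0,0]}
    - {"grip":0,"travel":[0.01,0,0],"rotation":[0,0,0]}
    - {"grip":0,"travel":[0.01,0,0],"rotation":[0,0,0]}
    - {"grip":0,"travel":[0.01,0,0],"rotation":[0,0,0]}
    - {"grip":0,"travel":[0.008,0,0],"rotation":[0,0,0]}
    - {"grip":0,"travel":[0.005,0,0],"rotation":[0,0,0]}
    - {"grip":0,"travel":[0.003,0,0],"rotation":[0,0,0]}

```text
t: 38.4
position: [0.5985, -0.0687, 0.0358]
tool_rot: [[0.017, 1.0, 0.0], [1.0, -0.017, -0.0], [-0.0, 0.0, -1.0]]
contact_force: [-0.3, -4.7, -0.0]
grip_width: 0.178
finger_force: 59.4
```

Emit:
apply_moves:
  rows:
    - {"grip":0,"travel":[0.003,0,0],"rotation":[0,0,0]}
    - {"grip":0,"travel":[0.003,0,0],"rotation":[0,0,0]}
    - {"grip":0,"travel":[0,0,0],"rotation":[0,0,0]}

```text
t: 38.78
position: [0.5985, -0.0626, 0.0357]
tool_rot: [[0.018, 1.0, -0.0], [1.0, -0.018, 0.0], [0.0, -0.0, -1.0]]
contact_force: [0.8, -0.8, 0.3]
grip_width: 0.181
finger_force: 59.4
```

Emit:
apply_moves:
  rows:
    - {"grip":0,"travel":[0.002,0,0],"rotation":[0,0,0]}
    - {"grip":0,"travel":[0.002,0,0],"rotation":[0,0,0]}
    - {"grip":0,"travel":[0,0,0],"rotation":[0,0,0]}

```text
t: 39.15
position: [0.5986, -0.0588, 0.0358]
tool_rot: [[0.018, 1.0, -0.0], [1.0, -0.018, 0.0], [0.0, -0.0, -1.0]]
contact_force: [0.2, -2.3, 0.4]
grip_width: 0.179
finger_force: 59.5
```

Emit:
apply_moves:
  rows:
    - {"grip":0,"travel":[0.002,0,0],"rotation":[0,0,0]}
    - {"grip":0,"travel":[0,0,0],"rotation":[0,0,0]}

```text
t: 39.4
position: [0.5988, -0.0575, 0.036]
tool_rot: [[0.017, 1.0, 0.0], [1.0, -0.017, -0.001], [-0.001, 0.0, -1.0]]
contact_force: [-0.5, -7.6, 1.9]
grip_width: 0.179
finger_force: 59.6
```

Emit:
apply_moves:
  rows:
    - {"grip":0,"travel":[0.0015,0,0],"rotation":[0,0,0]}
    - {"grip":0,"travel":[0,0,0],"rotation":[0,0,0]}

```text
t: 39.65
position: [0.599, -0.0573, 0.0363]
tool_rot: [[0.017, 1.0, 0.001], [1.0, -0.017, -0.003], [-0.003, 0.001, -1.0]]
contact_force: [-2.1, -17.1, 3.0]
grip_width: 0.181
finger_force: 59.9
```

```bash
python3 -c "
from h import *
cv2.imwrite('pics/w16.png',stick('wrist'))
look('s16','side');look('c16','scene')"
```

```text
wrist [ 0.59896685 -0.05731475  0.03627116]
 red [280. 108.] 5500 [0.5993 0.0179] [0.0497 0.0234] 88.9 0.0314
tcp [ 0.599  -0.0573  0.0363] grip 0.17530783167434416
sled [305. 185.] 574 [ 0.6005 -0.0792] [0.1509 0.0562] 89.0 0.0299 [ 0.0076 -0.1031]
sled [275. 229.] 598 [0.5793 0.0989] [0.1551 0.0287] 87.9 0.032 [-0.0167  0.0746]
tcp [ 0.599  -0.0573  0.0363] grip 0.1780131400025295
sled [228. 212.] 532 [ 0.6029 -0.0813] [0.1484 0.0521] -89.9 0.0317 [ 0.01   -0.1051]
sled [273. 254.] 683 [0.6142 0.1093] [0.179  0.0295] -89.9 0.0342 [0.018  0.0856]
```

Emit:
apply_moves:
  rows:
    - {"grip":0,"travel":[-0.003,0,0],"rotation":[0,0,0]}
    - {"grip":0,"travel":[-0.012,-0.0005,0],"rotation":[0,0,0]}
    - {"grip":0,"travel":[-0.02,-0.0005,0],"rotation":[0,0,0]}
    - {"grip":0,"travel":[-0.02,0,0],"rotation":[0,0,0]}
    - {"grip":0,"travel":[0,0,-0.03],"rotation":[0,0,0]}
    - {"grip":0,"travel":[0,0,0],"rotation":[0,0,0]}

```text
t: 40.55
position: [0.5977, -0.112, 0.0674]
tool_rot: [[0.019, 1.0, 0.003], [1.0, -0.019, -0.001], [-0.001, 0.003, -1.0]]
contact_force: [-0.4, -0.2, -1.9]
grip_width: 0.176
finger_force: 59.3
```

```bash
python3 -c "
from h import *
p=stick('wrist');cv2.imwrite('pics/w17.png',p)
look('w17b');look('s17','side')
_,X,T=pts('wrist')
print(ray('wrist',[[279.9,60]],.032,T))"
```

```text
wrist [ 0.59700999 -0.1114461   0.06610483]
 red [280. 108.] 5463 [ 0.5978 -0.0368] [0.0495 0.0242] 89.0 0.0628
tcp [ 0.597  -0.1114  0.0661] grip 0.17777092979386924
sled [233.   7.] 477 [0.5727 0.0252] [0.0163 0.0092] -0.5 0.0321 [-0.022   0.0008]
sled [320.   7.] 474 [0.6207 0.0238] [0.0169 0.0087] -6.5 0.0319 [0.026  0.0003]
sled [335. 115.] 364 [ 0.6279 -0.0369] [0.055  0.0021] 89.7 0.0279 [ 0.0343 -0.0603]
sled [333. 234.] 316 [ 0.6278 -0.1089] [0.0559 0.0024] 89.6 0.0285 [ 0.0354 -0.1323]
tcp [ 0.5965 -0.111   0.0653] grip 0.17899906119037556
sled [275. 230.] 633 [0.5782 0.1001] [0.1555 0.0255] 88.7 0.0322 [-0.0178  0.0758]
seated? [317. 173.] 190 [ 0.5773 -0.1081] [0.2056 0.0279] 79.4 0.0499
[[ 0.59707714 -0.00813927  0.032     ]]
```

View pics/w17.png

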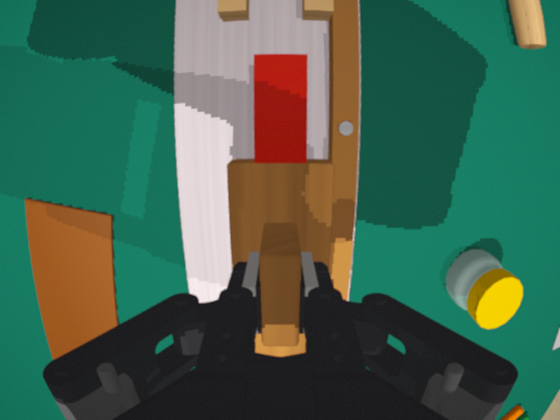

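Both prongs are still at the top of the view. Their ends are at y ≈ 0.021, which matches home, and the right prong touches the fence. Returning the stick to the mat.

Emit:
apply_moves:
  rows:
    - {"grip":0,"travel":[0,0,-0.04],"rotation":[0,0,0]}
    - {"grip":0,"travel":[-0.0282,-0.0468,0],"rotation":[0,0,0]}
    - {"grip":0,"travel":[-0.0282,-0.0468,0],"rotation":[0,0,0]}
    - {"grip":0,"travel":[-0.0282,-0.0468,0],"rotation":[0,0,0]}
    - {"grip":0,"travel":[-0.0282,-0.0468,0],"rotation":[0,0,0]}
    - {"grip":0,"travel":[0,0,0.02],"rotation":[0,0,0.164]}
    - {"grip":0,"travel":[0,0,0.02],"rotation":[0,0,0]}
    - {"grip":0,"travel":[0,0,0],"rotation":[0,0,0]}

```text
t: 41.75
position: [0.4067, -0.2194, 0.0645]
tool_rot: [[0.18, 0.984, -0.003], [0.984, -0.18, 0.002], [0.001, -0.003, -1.0]]
contact_force: [0.9, -0.2, -0.9]
grip_width: 0.175
finger_force: 59.2
```

Emit:
apply_moves:
  rows:
    - {"grip":0,"travel":[0,0,0],"rotation":[0,0,0]}
    - {"grip":0,"travel":[0,0,0],"rotation":[0,0,0]}

```text
t: 42.0
position: [0.408, -0.22, 0.0663]
tool_rot: [[0.18, 0.984, 0.001], [0.984, -0.18, -0.001], [-0.0, 0.001, -1.0]]
contact_force: [0.3, 0.4, -1.8]
grip_width: 0.177
finger_force: 59.2
```

```bash
python3 -c "
from h import *
p=stick('wrist');cv2.imwrite('pics/w18.png',p)"
```

```text
wrist [ 0.4079331  -0.22001587  0.06632605]
 fin [280. 166.] 14729 [ 0.4162 -0.1725] [0.1042 0.0504] 79.5 0.0615
 fin [280. 347.] 591 [ 0.3976 -0.2736] [0.0297 0.0179] -9.7 0.0599
 red [280. 107.] 5676 [ 0.4181 -0.1475] [0.0542 0.0284] 80.0 0.0619
 all [280. 166.] 14729 [ 0.4162 -0.1725] [0.1042 0.0504] 79.5 0.0615
 all [280. 347.] 591 [ 0.3976 -0.2736] [0.0297 0.0179] -9.7 0.0599
```

View pics/w18.png

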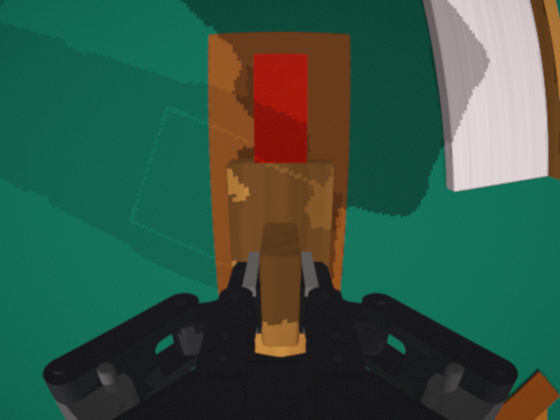

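The stick is centred and aligned over the mat. Lowering and releasing it, then rising.

Emit:
apply_moves:
  rows:
    - {"grip":0,"travel":[0,0,0.02],"rotation":[0,0,0]}
    - {"grip":0,"travel":[0,0,0.015],"rotation":[0,0,0]}
    - {"grip":0,"travel":[0,0,0.0055],"rotation":[0,0,0]}
    - {"grip":0,"travel":[0,0,0],"rotation":[0,0,0]}
    - {"grip":0.04,"travel":[0,0,0],"rotation":[0,0,0]}
    - {"grip":0.04,"travel":[0,0,0],"rotation":[0,0,0]}
    - {"grip":0.04,"travel":[0,0,0],"rotation":[0,0,0]}

```text
t: 42.92
position: [0.4077, -0.22, 0.0254]
tool_rot: [[0.181, 0.984, 0.0], [0.984, -0.181, -0.0], [-0.0, 0.0, -1.0]]
contact_force: [-0.8, -0.4, 0.1]
grip_width: 0.469
finger_force: 0.0
```

Emit:
apply_moves:
  rows:
    - {"grip":0.04,"travel":[0,0,-0.03],"rotation":[0,0,0]}
    - {"grip":0.04,"travel":[0,0,-0.06],"rotation":[0,0,0]}
    - {"grip":0.04,"travel":[0,0,-0.06],"rotation":[0,0,-0.182]}
    - {"grip":0.04,"travel":[0,0,-0.06],"rotation":[0,0,0]}
    - {"grip":0,"travel":[0,0,-0.04],"rotation":[0,0,0]}
    - {"grip":0,"travel":[0,0,0],"rotation":[0,0,0]}
    - {"grip":0,"travel":[0,0,0],"rotation":[0,0,0]}

```text
t: 43.8
position: [0.4072, -0.2197, 0.2744]
tool_rot: [[-0.0, 1.0, -0.001], [1.0, 0.0, 0.001], [0.001, -0.001, -1.0]]
contact_force: [-0.7, 0.6, -0.6]
grip_width: 0.001
finger_force: 0.0
```

```bash
python3 -c "
from h import *
for n in ('wrist','side','scene'):
  p=stick(n);cv2.imwrite('pics/z%s.png'%n,p)
  p,X,T=pts(n);x,y,Z=[X[...,i] for i in range(3)]
  for k in comps((x>.5)&(x<.7)&(y>.02)&(Z>.15)&(Z<.185),X,40):print('plunger',*k)
look('w19','side')"
```

```text
wrist [ 0.40708997 -0.21962141  0.27402639]
 fin [280. 181.] 583 [ 0.4064 -0.2203] [0.0445 0.016 ] 79.9 0.0594
 red [292. 120.] 410 [ 0.4215 -0.1463] [0.048  0.0247] 78.7 0.0196
 all [280. 181.] 5276 [ 0.4066 -0.2203] [0.1995 0.0502] 79.5 0.0198
side [ 0.40718239 -0.21968214  0.2740271 ]
 fin [409. 167.] 173 [ 0.408  -0.2187] [0.0472 0.0178] 79.5 0.0561
 red [389. 193.] 179 [ 0.4259 -0.1459] [0.0527 0.0339] 80.4 0.0189
 all [408. 176.] 1147 [ 0.4086 -0.2185] [0.204  0.0529] 80.0 0.0193
plunger [257. 187.] 528 [0.5992 0.1302] [0.0505 0.0499] -58.8 0.171
scene [ 0.40736534 -0.21979716  0.27441608]
 fin [249. 143.] 125 [ 0.4093 -0.2202] [0.0468 0.0165] 79.2 0.0559
 red [263. 168.] 144 [ 0.4208 -0.1499] [0.0589 0.0313] 68.0 0.0197
 all [249. 152.] 747 [ 0.4087 -0.2215] [0.2035 0.0507] 80.0 0.021
plunger [284. 210.] 540 [0.6001 0.1279] [0.0507 0.0496] 51.2 0.1728
tcp [ 0.4074 -0.2198  0.2746] grip 0.001220142411139039
sled [275. 230.] 594 [0.5806 0.1002] [0.1554 0.0288] 89.5 0.0322 [-0.0154  0.0759]
```

Emit:
apply_moves:
  rows:
    - {"grip":0,"travel":[0.0498,0.0275,0],"rotation":[0,0,0]}
    - {"grip":0,"travel":[0.0498,0.0275,0],"rotation":[0,0,0]}
    - {"grip":0,"travel":[0.0498,0.0275,0],"rotation":[0,0,0]}
    - {"grip":0,"travel":[0.0498,0.0275,0],"rotation":[0,0,0]}
    - {"grip":0,"travel":[0.0498,0.0275,0],"rotation":[0,0,0]}
    - {"grip":0,"travel":[0.0498,0.0275,0],"rotation":[0,0,0]}
    - {"grip":0,"travel":[0.0498,0.0275,0],"rotation":[0,0,0]}
    - {"grip":0,"travel":[0,0,0.04],"rotation":[0,0,0]}

```text
t: 45.15
position: [0.6022, 0.1321, 0.2363]
tool_rot: [[-0.004, 1.0, 0.005], [1.0, 0.004, 0.001], [0.001, 0.005, -1.0]]
contact_force: [-0.1, -0.5, -1.8]
grip_width: 0.003
finger_force: 0.0
```

Emit:
apply_moves:
  rows:
    - {"grip":0,"travel":[0,0,0.03],"rotation":[0,0,0]}
    - {"grip":0,"travel":[0,0,0.015],"rotation":[0,0,0]}
    - {"grip":0,"travel":[0,0,0],"rotation":[0,0,0]}
    - {"grip":0,"travel":[0,0,0],"rotation":[0,0,0]}

```text
t: 45.65
position: [0.6006, 0.1287, 0.1916]
tool_rot: [[-0.0, 1.0, 0.002], [1.0, 0.0, 0.0], [0.0, 0.002, -1.0]]
contact_force: [-0.4, -0.8, 1.0]
grip_width: -0.001
finger_force: 0.0
```

Emit:
apply_moves:
  rows:
    - {"grip":0,"travel":[0,-0.001,0.015],"rotation":[0,0,0]}
    - {"grip":0,"travel":[0,0,0.008],"rotation":[0,0,0]}
    - {"grip":0,"travel":[0,0,0.008],"rotation":[0,0,0]}
    - {"grip":0,"travel":[0,0,0.006],"rotation":[0,0,0]}
    - {"grip":0,"travel":[0,0,0],"rotation":[0,0,0]}

```text
t: 46.28
position: [0.5989, 0.1287, 0.1533]
tool_rot: [[-0.001, 1.0, -0.0], [1.0, 0.001, -0.0], [-0.0, -0.0, -1.0]]
contact_force: [-2.3, -0.5, 7.1]
grip_width: 0.0
finger_force: 4.1
```

Emit:
apply_moves:
  rows:
    - {"grip":0,"travel":[0,0,0.002],"rotation":[0,0,0]}
    - {"grip":0,"travel":[0,0,0.001],"rotation":[0,0,0]}
    - {"grip":0,"travel":[0,0,0],"rotation":[0,0,0]}

```text
t: 46.65
position: [0.599, 0.1287, 0.152]
tool_rot: [[-0.001, 1.0, 0.001], [1.0, 0.001, -0.0], [-0.0, 0.001, -1.0]]
contact_force: [-7.6, -1.8, 19.7]
grip_width: 0.002
finger_force: 9.7
```

Emit:
apply_moves:
  rows:
    - {"grip":0,"travel":[0,0,0.0005],"rotation":[0,0,0]}
    - {"grip":0,"travel":[0,0,0],"rotation":[0,0,0]}
    - {"grip":0,"travel":[0,0,0],"rotation":[0,0,0]}

```text
t: 47.02
position: [0.5991, 0.1287, 0.1519]
tool_rot: [[-0.001, 1.0, 0.001], [1.0, 0.001, -0.0], [-0.0, 0.001, -1.0]]
contact_force: [-9.8, -2.0, 23.3]
grip_width: 0.004
finger_force: 11.7
```

Emit:
apply_moves:
  rows:
    - {"grip":0,"travel":[0,0,-0.01],"rotation":[0,0,0]}
    - {"grip":0,"travel":[0,0,-0.015],"rotation":[0,0,0]}
    - {"grip":0,"travel":[0,0,-0.03],"rotation":[0,0,0]}
    - {"grip":0,"travel":[0,0,-0.05],"rotation":[0,0,0]}
    - {"grip":0,"travel":[-0.06,-0.02,0],"rotation":[0,0,0]}
    - {"grip":0,"travel":[-0.06,-0.02,0],"rotation":[0,0,0]}
    - {"grip":0,"travel":[-0.06,-0.02,0],"rotation":[0,0,0]}
    - {"grip":0,"travel":[0,0,0],"rotation":[0,0,0]}

```text
t: 48.02
position: [0.5386, -0.0523, 0.255]
tool_rot: [[0.004, 1.0, -0.0], [1.0, -0.004, -0.0], [-0.0, -0.0, -1.0]]
contact_force: [-0.5, 0.2, -0.1]
grip_width: -0.002
finger_force: 0.0
```

```bash
python3 -c "
from h import *
for n in ('side','scene'):
  stick(n)
  p,X,T=pts(n);x,y,Z=[X[...,i] for i in range(3)]
  for k in comps((x>.5)&(x<.7)&(y>.02)&(Z>.15)&(Z<.185),X,40):print('plunger',*k)
look('w20','side');look('w21');look('c21','scene')
a=cv2.imread('pics/w20.png')[120:320,130:430];b=cv2.imread('pics/w21.png')
cv2.imwrite('pics/fin.png',np.hstack([cv2.resize(a,(450,300)),cv2.resize(b,(350,300))]))"
```

```text
side [ 0.53932255 -0.0504518   0.25498984]
 fin [409. 167.] 175 [ 0.4086 -0.2178] [0.0479 0.018 ] 79.2 0.0562
 red [389. 193.] 176 [ 0.4251 -0.1457] [0.0543 0.0336] 87.3 0.0184
 all [408. 176.] 1152 [ 0.4081 -0.2182] [0.2049 0.0518] 79.7 0.0194
plunger [257. 187.] 531 [0.5997 0.1306] [0.0513 0.0499] 9.0 0.171
scene [ 0.53992096 -0.04857563  0.25483553]
 fin [249. 143.] 124 [ 0.4086 -0.2212] [0.0473 0.0157] 78.8 0.0564
 red [263. 168.] 144 [ 0.4188 -0.1461] [0.0523 0.0305] 76.8 0.0194
 all [249. 152.] 762 [ 0.4093 -0.2208] [0.202  0.0509] 79.6 0.0209
plunger [284. 210.] 542 [0.6003 0.1287] [0.0505 0.0496] -75.2 0.1728
tcp [ 0.54   -0.0482  0.2547] grip -0.0002466353585590776
sled [275. 230.] 596 [0.5807 0.1006] [0.1534 0.029 ] 89.0 0.032 [-0.0153  0.0763]
tcp [ 0.54   -0.048   0.2547] grip 0.002148760486531982
sled [319.  76.] 1887 [0.5974 0.0921] [0.1432 0.0644] 89.1 0.0323 [0.0015 0.0681]
tcp [ 0.54   -0.048   0.2546] grip 0.0022324039629605975
sled [273. 254.] 676 [0.6137 0.1095] [0.1775 0.0306] -90.0 0.0342 [0.0175 0.0858]
```

View pics/fin.png

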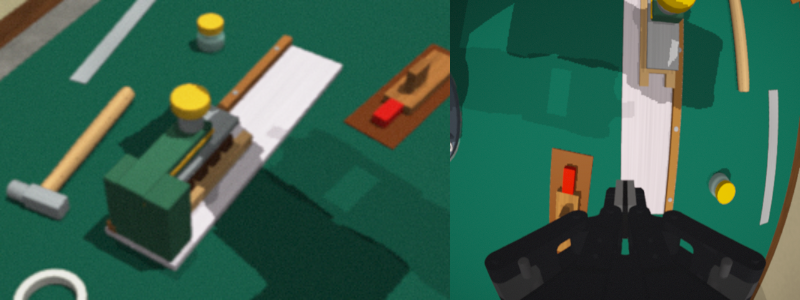

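The final views show the sled under the press with its tail prongs against the fence, the plunger up and the stick on its mat. One quick check of the gap to the fence, then I hand it in.

```bash
python3 -c "
from h import *
p,X,T=pts('wrist');x,y,Z=[X[...,i] for i in range(3)]
for yy in (.026,.034,.042):
  r=int(np.nanargmin(abs(y[:,335]-yy)));print(yy,[(round(float(x[r,c]),4),round(float(Z[r,c]),3)) for c in range(323,352) if x[r,c]>.618][:18])
for yy in (.026,.034,.042):
  r=int(np.nanargmin(abs(y[:,335]-yy)));print([(round(float(x[r,c]),4),round(float(Z[r,c]),3)) for c in range(290,312) if .555<x[r,c]<.575][::2])
"
```

```text
0.026 [(0.619, 0.031)]
0.034 [(0.6186, 0.032)]
0.042 [(0.6186, 0.032)]
[(0.5553, 0.011), (0.5576, 0.012), (0.5599, 0.013), (0.5623, 0.012), (0.5647, 0.011), (0.5655, 0.033), (0.5677, 0.033), (0.5699, 0.034), (0.5722, 0.033)]
[(0.5552, 0.013), (0.5575, 0.012), (0.5599, 0.012), (0.5622, 0.013), (0.5645, 0.014), (0.5654, 0.032), (0.5678, 0.031), (0.5698, 0.034), (0.5721, 0.032)]
[(0.5551, 0.013), (0.5575, 0.013), (0.5598, 0.013), (0.5621, 0.012), (0.5645, 0.012), (0.5654, 0.032), (0.5675, 0.033), (0.5699, 0.032), (0.5721, 0.032)]
```

```bash
python3 -c "
from station import robot
print(robot.sign_off())"
```

```text
the job is handed in; nothing more can be done
None
```

The job is handed in (no verdict came back): all five fobs are seated brass up, the sled was fed home with the stick to about 1 mm from the fence, the plunger was pressed to its stop and sprang back, and the stick lies flat on its mat.

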